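# Stack rollers in a cradle and lock the keeper with an R-clip

## Robot

A 6-joint arm with a two-finger parallel gripper is mounted at the origin on the work surface. World frame = base frame: x ahead of the robot, y to its left, z up, the work surface at z = 0. Lengths are in mm, angles in rad, forces in N, time in s.
With the tool pointing down it reaches from about 225 to 725 mm from the base axis. Payload 3.1 kg.
Tool frame: the origin (TCP) lies at the centre of the arm's flange, where the gripper is bolted on; the fingertips stand 173 mm ahead of it and the grasp point (between the pads) lies 155 mm ahead of it; x points along the fingers, z is the direction in which the jaws open and shut, and the axes are right-handed (so a half turn about x gives the same grasp; the last joint's range is limited). The gripper opens to 85 mm and grips with 20 to 120 N. Pads are 22 mm wide; open, the fingers measure 114 mm over their backs; the gripper's body (76 mm by 85 mm) begins 54 mm behind the grasp point. The pads swing forward as they close: fully open they stand 13 mm farther back than shut.
Start: joints at [1.088, 0.048, 0.099, 1.622, 0, 1.443], TCP at [182.393, 492.291, 404.712] pointing down, gripper open.
Joint ranges: [-2.91, 2.91], [-0.99, 1.94], [-1.21, 1.42], [-2.12, 2.29], [-1.49, 1.47], [-3.14, 3.14]. Speed limits (rad/s): [2.79, 2.79, 3.14, 3.14, 3.14, 3.14].

## Interface

Orientations are given as [roll, pitch, yaw] about the fixed x, y, z axes, in that order (R = Rz(yaw) Ry(pitch) Rx(roll)).
In Python, from cell import r, viewer gives the robot as it stands.
- The arm moves only by the tool step_arm, never from a script. Its argument "plan" is text: rows parted by semicolons, each of 4 numbers parted by spaces: the shift along the tool's x, y, z in cm, then the turn about the tool's x in rad. A call has exactly 10 rows; each row is the pose to reach, as a shift and turn from the pose commanded when the call began, along the tool's axes at that moment; what a row does not reach only later rows make up. A row lasts 1/12 s, in which the tool goes at most 41.7 mm and 7.16 degrees, less where a joint would pass 70% of its speed; a pose out of reach is approached as far as the arm can. A call with a gripper value outside its range is refused whole. "jaw" is the closure, from -1 (fully open) to 1 (shut), set as the call begins (left out, the last holds). The fingers move at their own pace and stop on an object; "squeeze" is the grip in N (left out, the last holds). Time passes only in rows, so rows that repeat a pose let the fingers close, or fill a call up. It gives the time, the measured TCP pose, the force and the opening at its end, in the units of the state.
- r.get_obs(): the state, without advancing time (a new reading comes with each control period).
- viewer.read_camera(name): name is "scene" or "top" or "wrist"; returns a dict with "color" (480x640x3 uint8, red, green, blue), "camera_matrix" (3x3 intrinsics, pixels), "pose" (4x4, takes a point from camera to world coordinates). Camera axes: x right, y up, looking along -z (the intrinsics and any distortion apply to the point x, -y, -z); pixel columns grow to the right and rows downward; lengths in mm; the calibration is good to about 2 mm. A picture is of the moment at which its call begins. There is no depth.
- r.close_job(): hands the job in, once; it reports no verdict.
The state is a dict: "time_s": time; "joint_positions": joint angles; "dq": joint speeds; "effort": joint torques, N m; "eef_pos": TCP position; "eef_rot": TCP orientation; "force": force on the tool from outside, world axes, zero at the start; "moment": the same for the moment, N m; "gripper_width": finger opening in mm.
Only numpy, scipy, OpenCV 4.12 (cv2) and the standard library are available. Lean on these libraries where they do the work, as an engineer would, in place of code of your own. Each camera call takes 0.05 s, during which the arm holds its last target. There are 200 camera calls.

## Task

Stack all the loose rollers lying on the bench onto the row in the cradle as a pyramid, each lying squarely in the gap between two rollers below it. Then swing the keeper bar over and right down until its eye is round the pin, and push the R-clip's straight leg from the outer side through the hole in the pin until its bow springs over the pin. Leave the other things on the bench where they are.

Things in the scene. Friction and masses are not known exactly. Their poses are not given: they have to be found in the camera images.
- cradle: Aluminium cradle fixed to the bench, base 300 x 180 mm. Origin: on the bench under the middle of its row; x along the row towards the pin's end, y along the rollers' axes. Four rollers like the loose ones are wedged in for good at x = -63, -21, 21, 63 mm, axes 32 mm high, ends at y = +-32 mm. Backstop rail (88 mm high) at y = 64 to 70 mm. Keeper bar and pin stand in the plane y = -80 mm.
- pin_hole (a point): Centre of the hole through the upright round steel pin (26 mm diameter, top 106 mm above the bench); at (115, -80, 72) mm in the cradle's frame. The hole runs along the cradle's x, right through the pin, 10.5 mm wide and high. The clip goes in from the outer side: from the cradle's +x, moving to its -x.
- keeper_hinge (a point): Middle of the keeper's hinge, at (-115, -80, 45) mm in the cradle's frame; its axis runs along the cradle's y. The keeper is a steel bar 12 mm thick (in y), 24 mm deep, centred on the line from the hinge, 213 mm long, with an eye centred 230 mm out that drops over the pin (the eye is look only, push on the bar).
- keeper (a joint): Keeper angle: 0 = down, level, in front of the rollers' ends (its top edge 57 mm above the bench), eye round the pin; pi/2 = upright; more = leaning back away from the stack, as at the start (1.65 to 1.95); limit 2.2 rad. Friction of 0.45 N m: it stays where it is left and takes 2 to 4 N at its end.
- clip: Big R-clip lying flat, 135 mm long, 0.12 kg: black grip block 40 (x) x 28 (y) x 22 (z) mm with a straight steel leg and, on the +y side of the leg, a sprung bow, both 7 mm wire, axes 5 mm above the underside. Origin: centre of the block's underside; x from the block towards the leg's tip, z up. Pushing it home over the pin takes about 5 to 12 N.
- clip_tip (a point): Rounded tip of the clip's leg, at (115, -9, 5) mm in the clip's frame; the leg runs along x at y = -9 mm. The bow beside it has a flared mouth at x = 86 mm, its narrowest neck at x = 67 mm (inner side 7.5 mm from the leg's axis) and its belly at x = 38 to 56 mm.
- clip_seat (a point): Point on the axis of the clip's leg, at (50, -9, 5) mm in the clip's frame, that lies in the middle of the pin's hole when the clip is home, the pin in the belly of the bow.
- clip_bow (a joint): Opening of the clip's sprung bow: 0 rad = at rest; grows to about 0.05 to 0.12 while the neck rides over the pin, and falls back to about 0 when it has sprung over.
- gap0 (a point): Where the axis centre of a roller lies when it is saddled in gap 0 of the bottom row: in the cradle's frame at (-42, 0, 66) mm.
- gap1 (a point): Where the axis centre of a roller lies when it is saddled in gap 1 of the bottom row: in the cradle's frame at (0, 0, 66) mm.
- gap2 (a point): Where the axis centre of a roller lies when it is saddled in gap 2 of the bottom row: in the cradle's frame at (42, 0, 66) mm.
- gap3 (a point): Where the axis centre of a roller lies when it is saddled on top of the rollers at gap0 and gap1: in the cradle's frame at (-21, 0, 100) mm. Useful only once both of these are filled.
- gap4 (a point): Where the axis centre of a roller lies when it is saddled on top of the rollers at gap1 and gap2: in the cradle's frame at (21, 0, 100) mm. Useful only once both of these are filled.
- gap5 (a point): Where the axis centre of the topmost roller lies, saddled on the rollers at gap3 and gap4: in the cradle's frame at (0, 0, 134) mm. Useful only once both of these are filled.
- roller1: A loose roller (black rubber, pale end faces), 40 mm diameter, 64 mm long, 0.14 kg, lying on the bench on the robot's right. Origin at its centre; its axis is its own y. It can be gripped by its two flat ends. Four to six of the six are present.
- roller2: A loose roller (black rubber, pale end faces), 40 mm diameter, 64 mm long, 0.14 kg, lying on the bench on the robot's right. Origin at its centre; its axis is its own y. It can be gripped by its two flat ends. Four to six of the six are present.
- roller3: A loose roller (black rubber, pale end faces), 40 mm diameter, 64 mm long, 0.14 kg, lying on the bench on the robot's right. Origin at its centre; its axis is its own y. It can be gripped by its two flat ends. Four to six of the six are present.
- roller4: A loose roller (black rubber, pale end faces), 40 mm diameter, 64 mm long, 0.14 kg, lying on the bench on the robot's right. Origin at its centre; its axis is its own y. It can be gripped by its two flat ends. Four to six of the six are present.
- roller5: A loose roller (black rubber, pale end faces), 40 mm diameter, 64 mm long, 0.14 kg, lying on the bench on the robot's right. Origin at its centre; its axis is its own y. It can be gripped by its two flat ends. Four to six of the six are present.
- roller6: A loose roller (black rubber, pale end faces), 40 mm diameter, 64 mm long, 0.14 kg, lying on the bench on the robot's right. Origin at its centre; its axis is its own y. It can be gripped by its two flat ends. Four to six of the six are present.
- wrench: Bystander: a spanner 180 mm long lying on the bench; leave alone.
- screwdriver: Bystander: a screwdriver 200 mm long lying on the bench; leave alone.
- tape: Bystander: a standing-flat roll of tape, 100 mm diameter, 48 mm high; leave alone.
- flange: Bystander: a flat steel ring, 80 mm diameter, 16 mm high; leave alone.
There are look-alikes about, which are no part of the job. Leave any blue or purple look-alike of the roller5 alone.

How it is judged (in metres and radians):
On the way, in this order (a step that is already met when the one before it is completed fails the run):
1. every loose roller lies in a gap of the pyramid, let go ((distance between roller1 and gap0 below 0.014 m or distance between roller1 and gap1 below 0.014 m or distance between roller1 and gap2 below 0.014 m or distance between roller1 and gap3 below 0.014 m or distance between roller1 and gap4 below 0.014 m or distance between roller1 and gap5 below 0.014 m) and angle between the y axis of each of roller1, roller2, roller3, roller4, roller5, roller6 and the y axis of cradle, either way round below 0.2 rad and contact force between the fingers and roller1 below 0.3 N and linear speed of each of roller1, roller2, roller3, roller4, roller5, roller6 below 0.03 m/s and (distance between roller2 and gap0 below 0.014 m or distance between roller2 and gap1 below 0.014 m or distance between roller2 and gap2 below 0.014 m or distance between roller2 and gap3 below 0.014 m or distance between roller2 and gap4 below 0.014 m or distance between roller2 and gap5 below 0.014 m) and contact force between the fingers and roller2 below 0.3 N and (distance between roller3 and gap0 below 0.014 m or distance between roller3 and gap1 below 0.014 m or distance between roller3 and gap2 below 0.014 m or distance between roller3 and gap3 below 0.014 m or distance between roller3 and gap4 below 0.014 m or distance between roller3 and gap5 below 0.014 m) and contact force between the fingers and roller3 below 0.3 N and (distance between roller4 and gap0 below 0.014 m or distance between roller4 and gap1 below 0.014 m or distance between roller4 and gap2 below 0.014 m or distance between roller4 and gap3 below 0.014 m or distance between roller4 and gap4 below 0.014 m or distance between roller4 and gap5 below 0.014 m) and contact force between the fingers and roller4 below 0.3 N and (distance between roller5 and gap0 below 0.014 m or distance between roller5 and gap1 below 0.014 m or distance between roller5 and gap2 below 0.014 m or distance between roller5 and gap3 below 0.014 m or distance between roller5 and gap4 below 0.014 m or distance between roller5 and gap5 below 0.014 m) and contact force between the fingers and roller5 below 0.3 N and (distance between roller6 and gap0 below 0.014 m or distance between roller6 and gap1 below 0.014 m or distance between roller6 and gap2 below 0.014 m or distance between roller6 and gap3 below 0.014 m or distance between roller6 and gap4 below 0.014 m or distance between roller6 and gap5 below 0.014 m) and contact force between the fingers and roller6 below 0.3 N), for 0.3 s.
2. the keeper is down round the pin (value of joint keeper below 0.08 rad), for 0.2 s.
3. the clip's leg is through the pin and its bow has sprung over (distance between clip_seat and pin_hole below 0.013 m and value of joint clip_bow below 0.05 rad and angle between the x axis of clip and the x axis of cradle, either way round below 0.35 rad and x of clip in the frame of cradle above 0.14 m), for 0.2 s.
At the end, for the whole second after the job is handed in: Each roller present is within 14 mm of a gap place, axis within 0.2 rad of the cradle's y; keeper within 0.08 rad of down; clip seat within 13 mm of the hole centre, leg within 0.35 rad of the hole from the outer side, bow below 0.05 rad; all at rest and let go (all of step 1 and all of step 3 and value of joint keeper below 0.08 rad and linear speed of clip below 0.03 m/s); the robot touches nothing.
It fails at once if a bystander was pushed away (more than 40 mm) (distance of any of wrench, screwdriver, tape, flange from where it was at the start of the episode above 0.04 m).
Of roller1, roller2, roller3, roller4, roller5, roller6 only 4 to 6 are there at a start; the rules pass over those that are not, and their reading is None.
At some moment in a run one of clip may be knocked a few centimetres aside while the robot is not near it.
It also fails if it takes over 210 s, if anything falls off the work surface, if the arm or the gripper's body presses on something with over 40 N, if the wrist force passes 120 N, or if a joint passes its speed limit or range.

## Working session

There is one attempt and no reset: what is moved stays moved. The work goes in short steps, Python scripts to look and compute and a tool call to move; the robot and the scene stay as the last step left them, time stands still between calls to the robot, and variables do not carry over. Pictures are saved under pics/ and viewed, about 12 in all and at most 16, crops included, and the job is handed in when it is done.

Besides the shell and the picture viewer there is one more tool, called by a JSON object that holds its "op" and its "data". step_arm: Moves the arm, as the interface text tells. Its arguments: {"type":"object","properties":{"plan":{"type":"string"},"jaw":{"type":"number"},"squeeze":{"type":"number"}},"required":["plan"]}

```bash
ls; mkdir -p pics; python3 - <<'E'
from cell import r, viewer
import cv2,numpy as np
for n in ["scene","top","wrist"]:
    d=viewer.read_camera(n); cv2.imwrite(f"pics/{n}0.png",d["color"][:,:,::-1]); print(n,np.round(d["camera_matrix"],1).tolist(),np.round(d["pose"],3).tolist(),[k for k in d])
print(r.get_obs())
E
```

```text
pics
scene [[560.1, 0.0, 322.8], [0.0, 560.1, 242.6], [0.0, 0.0, 1.0]] [[-0.668, -0.475, 0.572, 1346.908], [0.744, -0.428, 0.514, 639.072], [0.0, 0.769, 0.639, 1041.49], [0.0, 0.0, 0.0, 1.0]] ['color', 'camera_matrix', 'pose']
top [[452.0, 0.0, 315.0], [0.0, 452.0, 243.3], [0.0, 0.0, 1.0]] [[0.018, 0.981, -0.191, 343.078], [-1.0, 0.02, 0.007, -115.677], [0.011, 0.191, 0.982, 1023.581], [0.0, 0.0, 0.0, 1.0]] ['color', 'camera_matrix', 'pose']
wrist [[362.4, 0.0, 323.0], [0.0, 362.4, 240.9], [0.0, 0.0, 1.0]] [[0.348, -0.893, -0.284, 108.38], [0.938, 0.331, 0.108, 519.073], [-0.003, -0.304, 0.953, 373.065], [0.0, 0.0, 0.0, 1.0]] ['color', 'camera_matrix', 'pose']
{'time_s': 0.15, 'joint_positions': array([1.08818758e+00, 4.86085358e-02, 9.79573128e-02, 1.62201444e+00,
       1.79097962e-05, 1.44299548e+00]), 'dq': array([-2.51276147e-04, -1.27316695e-03,  4.77301994e-03, -6.23866832e-04,
       -8.48876939e-04, -5.84430960e-05]), 'effort': array([ 1.61421267e-03, -3.39257991e+01,  3.20424843e+01,  1.53107772e-02,
       -1.57962108e-04, -5.77307418e-06]), 'eef_pos': array([182.32610307, 492.1543635 , 403.77104591]), 'eef_rot': array([ 3.00421128,  1.5689269 , -2.06298561]), 'force': array([ 0.15618279, -0.95197813, -0.4119328 ]), 'moment': array([-0.00459367,  0.01270784,  0.076558  ]), 'gripper_width': 85.23742425140193}
```

View pics/top0.png

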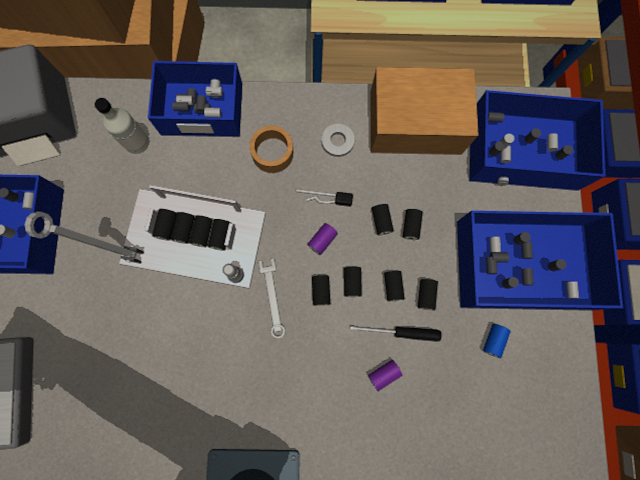

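View pics/scene0.png

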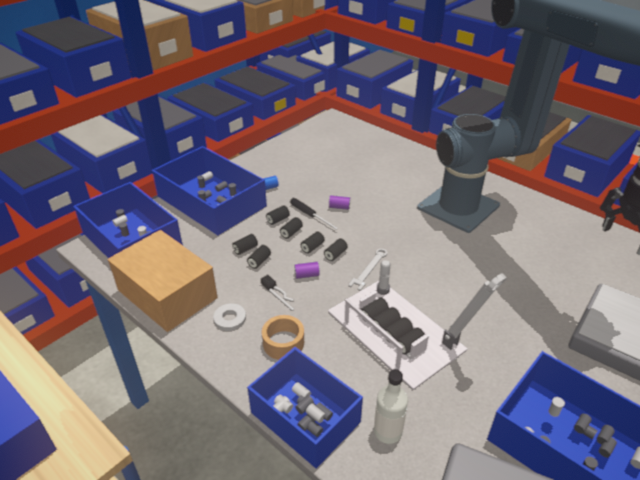

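Top view: six black rollers at about (383,219), (412,224), (320,290), (352,281), (394,286) and (428,294). The clip is at (343,199) with its leg pointing left, and the cradle is at about (195,233) with the pin at (233,270). Next I'll enlarge the cradle and clip.

```bash
python3 - <<'E'
import cv2,numpy as np
a=cv2.imread("pics/top0.png")
c=cv2.resize(a[170:300,110:270],None,fx=4.9,fy=4.5,interpolation=cv2.INTER_CUBIC)
c=cv2.resize(a[175:300,110:270],(800,625),interpolation=cv2.INTER_CUBIC)[:600]
cv2.imwrite("pics/c1.png",c)
g=a.max(axis=2)
m=(g<60).astype(np.uint8)
m[:, :290]=0; m[:180]=0; m[312:]=0; m[:,445:]=0
n,l,s,ce=cv2.connectedComponentsWithStats(m)
for i in range(1,n):
    if s[i,4]>60:
        p=np.argwhere(l==i)[:,::-1].astype(np.float32); print(s[i,4],ce[i].round(1),cv2.minAreaRect(p))
E
```

```text
212 [343.5 198.5] ((343.4384765625, 198.4923095703125), (16.868722915649414, 12.527507781982422), 7.125016689300537)
478 [381.8 218.3] ((381.8341979980469, 218.6151580810547), (28.707063674926758, 17.23923110961914), 77.00537872314453)
481 [412. 223.] ((411.8461608886719, 223.23080444335938), (17.3648624420166, 29.27219581604004), 7.125016689300537)
504 [352.2 281.2] ((352.5, 280.5), (29.0, 17.0), 90.0)
503 [393.7 285.2] ((393.6539306640625, 285.23077392578125), (29.644298553466797, 17.3648624420166), 82.87498474121094)
516 [320.4 289.7] ((321.0, 289.5), (18.0, 29.0), 0.0)
529 [427.3 293.7] ((427.30963134765625, 293.55889892578125), (18.31983757019043, 29.730478286743164), 6.009005546569824)
```

View pics/c1.png

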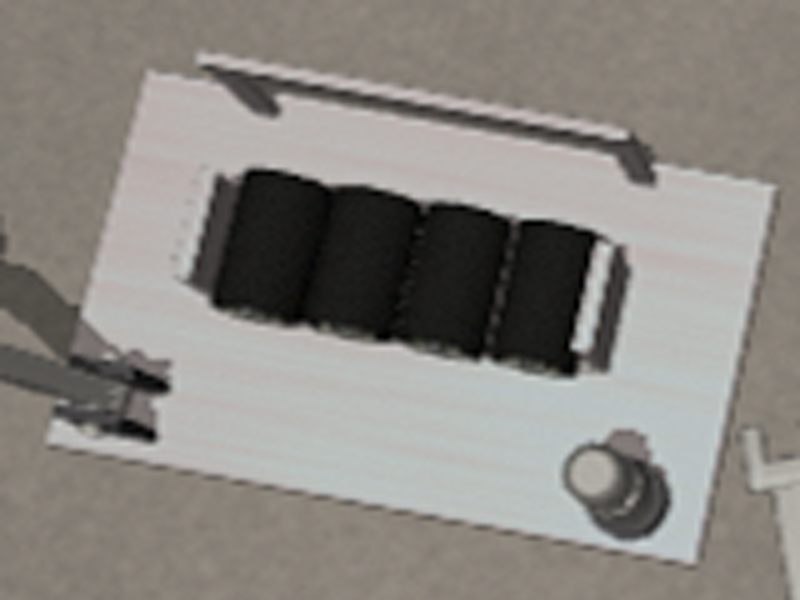

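```bash
cat > h.py <<'E'
import numpy as np,cv2
from scipy.optimize import least_squares
from scipy.spatial.transform import Rotation as R
K={"top":(np.array([[452.,0,315],[0,452,243.3],[0,0,1]]),None)}
def proj(P,K,T):
    q=(np.c_[P,np.ones(len(P))]@np.linalg.inv(T).T)[:,:3]*[1,-1,-1]
    q=q@K.T; return q[:,:2]/q[:,2:]
def back(uv,K,T,z):
    uv=np.atleast_2d(uv); d=np.c_[uv,np.ones(len(uv))]@np.linalg.inv(K).T*[1,-1,-1]
    d=d@T[:3,:3].T; o=T[:3,3]
    return o+d*((z-o[2])/d[:,2])[:,None]
def tf(x,y,a):  # planar pose -> function
    c,s=np.cos(a),np.sin(a)
    return lambda P: np.atleast_2d(P)@np.array([[c,-s,0],[s,c,0],[0,0,1]]).T+[x,y,0]
def pose_tool(o):
    M=R.from_euler('xyz',o['eef_rot']).as_matrix(); return M,o['eef_pos']
def go(o,target,axis=None):
    """target TCP world pos; axis: world yaw of jaw (z) direction mod pi. prints shift cm in tool frame + turn"""
    M,p=pose_tool(o); s=M.T@(np.array(target)-p)/10
    t=0
    if axis is not None:
        zj=np.arctan2(M[1,2],M[0,2]); d=(axis-zj+np.pi/2)%np.pi-np.pi/2
        t=d*np.sign(M[2,0])  # tool x down -> sign -
    return s.round(2),round(t,3)
E
python3 - <<'E'
from h import *
from cell import r,viewer
d=viewer.read_camera("top"); Kt=d["camera_matrix"];T=d["pose"]; np.savez("top.npz",K=Kt,T=T)
uv=np.array([[148,70],[776,186],[696,565],[48,445],[597,472]])/5+[110-.4,175-.4]
def res(v):
    P=np.array([[-150,90,v[3]],[150,90,v[3]],[150,-90,v[3]],[-150,-90,v[3]],[115,-80,106]])
    return (proj(tf(*v[:3])(P),Kt,T)-uv).ravel()
f=least_squares(res,[400,150,-1.7,8]); print(f.x,f.fun.round(2))
v=f.x
a=cv2.imread("pics/top0.png"); g=a.max(axis=2)
# row check: dark centroid in row
m=(g<60).astype(np.uint8); m[:, :290]=0; m[:180]=0; m[312:]=0; m[:,445:]=0
n,l,s,ce=cv2.connectedComponentsWithStats(m)
for i in range(1,n):
    if s[i,4]>60:
        p=np.argwhere(l==i)[:,::-1].astype(float); z=20 if s[i,4]>400 else 16
        w=back(p,Kt,T,z)[:,:2]; c=w.mean(0); _,V=np.linalg.eigh(np.cov(w.T)); e=V[:,1]
        print(s[i,4],c.round(1),"axis",round(np.arctan2(e[1],e[0])%np.pi,3), "sd",np.sqrt(_).round(1))
row=tf(*v[:3])([[0,0,32]]); print("row px",proj(row,Kt,T),"cradle gaps",tf(*v[:3])([[-42,0,66],[0,0,66],[42,0,66],[115,-80,72],[-115,-80,45]]).round(1))
m=(g[205:255,150:235]<45); q=np.argwhere(m).mean(0); print("dark row",q[::-1]+[150,205])
o=r.get_obs(); M,p=pose_tool(o); print(M.round(3))
E
```

```text
[553.44991751 157.65441217  -1.72218973  -1.10144657] [ 0.32  0.1  -0.02 -1.93  0.89 -1.97  1.16 -0.32 -2.1   3.68]
212 [ 646.2 -187.1] axis 1.538 sd [ 8.7 11.2]
478 [ 599.8 -274.9] axis 0.184 sd [11.5 18.9]
481 [ 590.2 -344. ] axis 2.969 sd [11.3 19.2]
504 [ 454.2 -207.4] axis 0.031 sd [11.2 18.7]
503 [ 447.1 -299.8] axis 0.111 sd [11.2 18.5]
516 [ 434. -137.] axis 0.051 sd [11.2 18.7]
529 [ 429.5 -374.2] axis 3.015 sd [11.4 18.9]
row px [[189.78872367 233.1678233 ]] cradle gaps [[559.8 199.2  66. ]
 [553.4 157.7  66. ]
 [547.1 116.1  66. ]
 [457.   56.   72. ]
 [491.7 283.4  45. ]]
dark row [190.2623034  228.28158295]
[[-0.001 -0.938  0.347]
 [-0.001  0.347  0.938]
 [-1.     0.    -0.001]]
```

```bash
python3 - <<'E'
from h import *
z=np.load("top.npz");Kt=z["K"];T=z["T"]
uv=np.array([[148,70],[776,186],[696,565],[48,445],[597,472],[407,270]])/5+[110-.4,175-.4]
uv[5]=[190.3,228.5]
def res(v):
    y0,y1=v[4]+90,v[4]-90;t=v[3]
    P=np.array([[-150,y0,t],[150,y0,t],[150,y1,t],[-150,y1,t],[115,-80,106],[0,0,36]])
    return np.r_[(proj(tf(*v[:3])(P),Kt,T)-uv).ravel(),(t-8)/10]
f=least_squares(res,[550,150,-1.7,8,0]); print(f.x.round(3),f.fun.round(2))
v=f.x
np.save("cradle.npy",v[:3])
print(tf(*v[:3])([[-42,0,66],[0,0,66],[42,0,66],[115,-80,72],[-115,-80,45]]).round(1))
E
```

```text
[562.744 154.562  -1.734   6.243 -13.408] [ 0.    0.14  0.29 -0.35  0.19  0.13 -0.19  0.12 -0.91 -0.27  0.7   0.25
 -0.18]
[[569.5 196.   66. ]
 [562.7 154.6  66. ]
 [555.9 113.1  66. ]
 [465.2  54.   72. ]
 [502.4 281.   45. ]]
```

```bash
cat >> h.py <<'E'
def plan(o,calls):
    """calls: list of lists of (x,y,z,jawyaw) for the TCP; prints the shift/turn per waypoint, relative to the call start"""
    M,p=pose_tool(o); p=np.array(p)
    for k,c in enumerate(calls):
        M0,p0=M.copy(),p.copy()
        for w in c:
            s=M0.T@(np.array(w[:3])-p0)/10
            zj=np.arctan2(M0[1,2],M0[0,2]); d=(w[3]-zj+np.pi/2)%np.pi-np.pi/2
            print(k,*s.round(2),round(-d,3))
        s=s.round(2); t=round(-d,3)
        p=p0+M0@s*10; M=M0@R.from_euler('x',t).as_matrix()
ROLL={1:(434,-137,.051),2:(454.2,-207.4,.031),3:(447.1,-299.8,.111),4:(429.5,-374.2,-.127),5:(599.8,-274.9,.184),6:(590.2,-344,-.173)}
def gap(i):
    v=np.load("cradle.npy"); P=[[-42,0,66],[0,0,66],[42,0,66],[-21,0,100],[21,0,100],[0,0,134]][i]
    return tf(*v)(P)[0], v[2]+np.pi/2
def cycle(o,n,g,H=370,gz=26):
    x,y,a=ROLL[n]; q,b=gap(g); rz=q[2]+(gz-20)+155+1
    A=(x,y,H,a);B=(x,y,155+gz,a);C=(q[0],q[1],H,b);D=(q[0],q[1],rz,b)
    plan(o,[[A],[B],[A],[C],[D]])
E
python3 - <<'E'
from h import *
from cell import r
o=r.get_obs()
plan(o,[[(308,177,370,.6)],[(434,-137,370,.051)]])
E
```

```text
0 3.43 -22.73 -25.19 0.616
1 0.03 -33.03 -7.32 0.549
```

{"op": "step_arm", "data": {"plan": "0.3 -2 -2 0.05;0.7 -4.5 -5 0.12;1.1 -7 -8 0.2;1.5 -10 -11 0.28;1.9 -12.5 -14 0.35;2.3 -15 -17 0.42;2.7 -17.5 -19.5 0.5;3 -19.5 -22 0.56;3.3 -21.5 -24 0.6;3.43 -22.73 -25.19 0.616", "jaw": -1, "squeeze": 50}}

```text
time_s: 1.03
eef_pos: [308.3, 174.9, 369.9]
eef_rot: [-2.101, 1.57, -1.506]
force: [0.4, 0.2, -0.0]
gripper_width: 85.6
```

{"op": "step_arm", "data": {"plan": "0 -3.5 -0.8 0.06;0 -7 -1.6 0.12;0 -10.5 -2.4 0.18;0 -14 -3.2 0.24;0 -17.5 -4 0.3;0 -21 -4.8 0.36;0 -24.5 -5.5 0.42;0 -28 -6.3 0.48;0 -31 -7 0.53;0.03 -33.03 -7.32 0.549"}}

```text
time_s: 1.87
eef_pos: [434.6, -139.6, 369.7]
eef_rot: [-1.72, 1.57, -1.674]
force: [0.4, 0.3, 0.5]
gripper_width: 85.4
```

```bash
python3 - <<'E'
from h import *
from cell import r,viewer
o=r.get_obs(); print(o['time_s'],o['eef_pos'],o['eef_rot'],o['joint_positions'].round(2),o['force'])
d=viewer.read_camera("wrist"); cv2.imwrite("pics/w1.png",d["color"][:,:,::-1]); 
for n,(x,y,a) in ROLL.items(): print(n,proj(np.array([[x,y,20]]),d["camera_matrix"],d["pose"]).round(0))
M,p=pose_tool(o); print(M.round(3)); np.savez("w1.npz",K=d["camera_matrix"],T=d["pose"])
cycle(r.get_obs(),1,0)
E
```

```text
1.8667 [ 434.5593828  -139.63637961  369.68536687] [-1.72009764  1.569986   -1.67380798] [-0.46 -0.14 -0.15  1.56 -0.    1.07] [0.43778488 0.29034419 0.46455177]
1 [[324. 212.]]
2 [[341. 285.]]
3 [[329. 366.]]
4 [[310. 422.]]
5 [[479. 351.]]
6 [[459. 405.]]
[[-0.    -0.046  0.999]
 [-0.001  0.999  0.046]
 [-1.    -0.001 -0.   ]]
0 -0.08 0.46 -0.15 -0.006
1 18.9 0.06 -0.01 -0.0
2 -18.9 -0.06 0.01 -0.0
3 -0.1 32.57 15.23 0.214
4 14.2 0.04 -0.02 -0.0
```

View pics/w1.png

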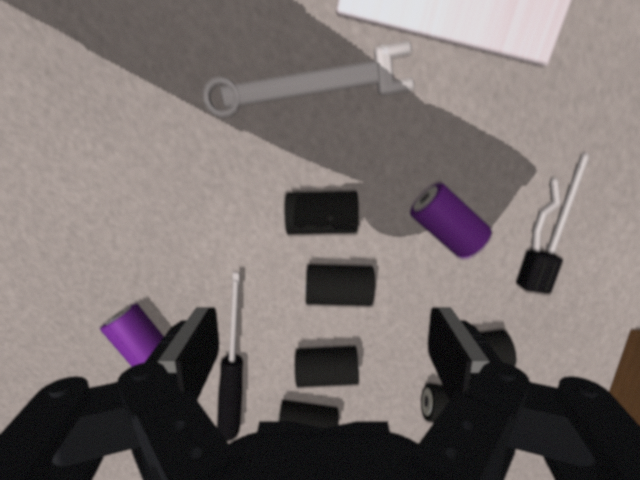

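{"op": "step_arm", "data": {"plan": "0 0.2 -0.1 0;1.5 0.46 -0.15 0;4 0.46 -0.15 0;7 0.46 -0.15 0;10 0.46 -0.15 0;13 0.46 -0.15 0;15.5 0.46 -0.15 0;17.5 0.46 -0.15 0;18.5 0.46 -0.15 0;18.8 0.46 -0.15 0"}}

```text
time_s: 2.75
eef_pos: [430.9, -130.8, 179.9]
eef_rot: [2.594, 1.566, 2.646]
force: [0.5, 0.1, -0.8]
gripper_width: 85.5
```

{"op": "step_arm", "data": {"plan": "0 0 0 0;0 0 0 0;0 0 0 0;0 0 0 0;0 0 0 0;0 0 0 0;0 0 0 0;0 0 0 0;0 0 0 0;0 0 0 0", "jaw": 1}}

```text
time_s: 3.58
eef_pos: [433.3, -132.7, 183.8]
eef_rot: [-0.407, 1.568, -0.356]
force: [0.6, 0.9, 6.5]
gripper_width: 62.9
```

```bash
python3 - <<'E'
from h import *
from cell import r
o=r.get_obs(); print(o['eef_pos'],o['gripper_width'],o['force'],o['dq'].round(3))
q,b=gap(0)
M,p=pose_tool(o)
plan(o,[[(p[0],p[1],370,b)],[(q[0],q[1],370,b)],[(q[0],q[1],228,b)]])
E
```

```text
[ 433.30856998 -132.69826078  183.80874028] 62.906820826351655 [0.60425545 0.89078908 6.50161954] [-0.    -0.001  0.001 -0.001 -0.     0.   ]
0 -18.62 -0.02 0.06 0.214
1 0.01 34.64 8.11 -0.0
2 14.2 0.01 -0.05 -0.0
```

{"op": "step_arm", "data": {"plan": "-0.5 0 0 0;-2 0 0 0;-4.5 0 0 0.03;-7.5 0 0 0.07;-10.5 0 0 0.11;-13.5 0 0 0.15;-16 0 0 0.18;-17.8 0 0 0.2;-18.4 0 0 0.214;-18.6 0 0 0.214"}}

```text
time_s: 4.42
eef_pos: [432.6, -132.5, 369.3]
eef_rot: [-0.343, 1.569, -0.507]
force: [-0.5, -0.3, -1.6]
gripper_width: 63.0
```

{"op": "step_arm", "data": {"plan": "0 1 0.2 0;0 4 1 0;0 8 1.9 0;0 12.5 3 0;0 17.5 4.1 0;0 22.5 5.3 0;0 27 6.4 0;0 31 7.4 0;0 34 8 0;0 35 8.1 0"}}

```text
time_s: 5.25
eef_pos: [569.0, 204.2, 364.5]
eef_rot: [-3.139, 1.566, 2.984]
force: [-1.7, 0.4, -1.2]
gripper_width: 62.8
```

{"op": "step_arm", "data": {"plan": "0.5 0 0 0;2 0 0 0;4 0 0 0;6 0 0 0;8 0 0 0;10 0 0 0;11.5 0 0 0;12.5 0 0 0;13 0 0 0;13 0 0 0"}}

```text
time_s: 6.08
eef_pos: [567.9, 199.7, 235.4]
eef_rot: [-2.758, 1.566, -2.921]
force: [-0.1, -0.1, -1.5]
gripper_width: 62.9
```

```bash
python3 - <<'E'
from h import *
from cell import r,viewer
o=r.get_obs(); print(o['eef_pos'],o['gripper_width'],o['force'],o['dq'].round(3))
q,b=gap(0); print(q,b)
M,p=pose_tool(o); print(np.arctan2(M[1,2],M[0,2]))
d=viewer.read_camera("wrist"); cv2.imwrite("pics/w2.png",d["color"][:,:,::-1])
v=np.load("cradle.npy"); print(proj(tf(*v)([[-63,32,32],[63,32,32],[63,-32,32],[115,-80,106]]),d["camera_matrix"],d["pose"]).round())
E
```

```text
[567.85389089 199.67299193 235.37525983] 62.94299975940676 [-0.09417156 -0.08078533 -1.46862744] [-0.    -0.023  0.049  0.016  0.001 -0.001]
[569.54856989 196.00745996  66.        ] -0.1627388901871658
-0.16303749229513056
[[395. 249.]
 [382. 444.]
 [277. 444.]
 [158. 667.]]
```

View pics/w2.png

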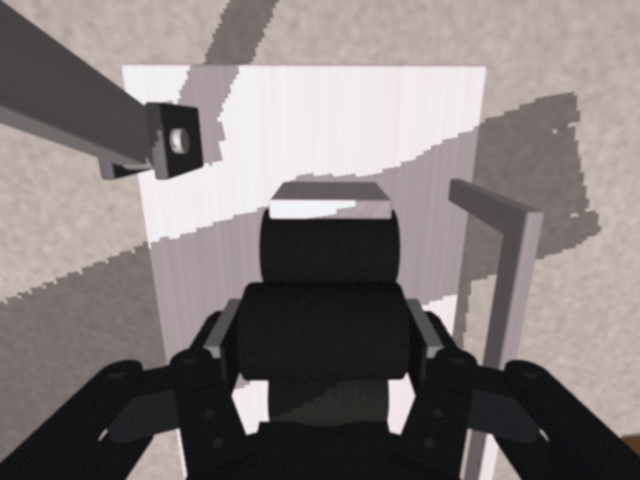

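Wrist view: the held roller at (322,330) sits over the gap between the first bottom roller (330,245) and the next one (330,400), about 3 mm off along its axis. I'll lower it with a small correction and release.

{"op": "step_arm", "data": {"plan": "0.1 0 0.1 0;0.2 0 0.2 0;0.3 0 0.25 0;0.4 0 0.25 0;0.5 0 0.25 0;0.55 0 0.25 0;0.55 0 0.25 0;0.55 0 0.25 0;0.55 0 0.25 0;0.55 0 0.25 0"}}

```text
time_s: 6.97
eef_pos: [571.6, 199.5, 232.7]
eef_rot: [0.617, 1.571, 0.454]
force: [0.9, -0.2, -1.5]
gripper_width: 62.7
```

{"op": "step_arm", "data": {"plan": "0 0 0 0;0 0 0 0;0 0 0 0;0 0 0 0;0 0 0 0;0 0 0 0;0 0 0 0;0 0 0 0;0 0 0 0;0 0 0 0", "jaw": -1}}

```text
time_s: 7.8
eef_pos: [571.6, 199.5, 232.6]
eef_rot: [-2.917, 1.571, -3.08]
force: [-0.0, -0.0, -1.1]
gripper_width: 85.4
```

```bash
python3 - <<'E'
from h import *
from cell import r,viewer
v=np.load("cradle.npy"); v[0]+=1; np.save("cradle.npy",v)
o=r.get_obs(); print(o['eef_pos'],o['gripper_width'],o['force'],o['dq'].round(3))
M,p=pose_tool(o)
x,y,a=ROLL[2]
q,b=gap(1)
plan(o,[[(p[0],p[1],370,b)],[(x,y,370,a)],[(x,y,182,a)],[(x,y,370,a)],[(q[0],q[1],370,b)],[(q[0],q[1],230,b)]])
E
```

```text
[571.56998745 199.49854188 232.59097853] 85.4187983061196 [-0.04529741 -0.04790646 -1.09622068] [-0.     0.    -0.001 -0.001  0.001  0.001]
0 -13.74 -0.0 -0.0 -0.0
1 -0.0 -42.06 -4.98 -0.194
2 18.8 0.0 0.0 -0.0
3 -18.8 0.0 0.0 -0.0
4 -0.0 35.84 12.07 0.194
5 14.0 0.0 0.0 -0.0
```

{"op": "step_arm", "data": {"plan": "-1 0 0 0;-3.5 0 0 0;-7 0 0 0;-10.5 0 0 0;-13 -0.5 0 0;-13.7 -2 -0.2 0;-13.7 -4.5 -0.5 0;-13.7 -8 -0.9 0;-13.7 -11.5 -1.4 0;-13.7 -15 -1.8 0"}}

```text
time_s: 8.63
eef_pos: [528.3, 52.9, 369.3]
eef_rot: [-2.497, 1.57, -2.659]
force: [0.6, -1.2, -1.2]
gripper_width: 85.4
```

{"op": "step_arm", "data": {"plan": "0 -3.8 -0.4 -0.03;0 -7.6 -0.9 -0.06;0 -11.5 -1.3 -0.09;0 -15.5 -1.8 -0.12;0 -19 -2.2 -0.15;0 -22.5 -2.6 -0.18;0 -25 -2.9 -0.194;0 -26.5 -3.1 -0.194;0.3 -27.06 -3.18 -0.194;1 -27.06 -3.18 -0.194"}}

```text
time_s: 9.47
eef_pos: [453.6, -208.8, 359.9]
eef_rot: [-0.701, 1.569, -0.673]
force: [0.1, -1.0, 0.8]
gripper_width: 85.2
```

{"op": "step_arm", "data": {"plan": "1.5 0 0 0;4 0 0 0;7 0 0 0;10 0 0 0;13 0 0 0;15.3 0 0 0;16.8 0 0 0;17.6 0 0 0;17.8 0 0 0;17.8 0 0 0"}}

```text
time_s: 10.3
eef_pos: [454.1, -206.6, 181.1]
eef_rot: [2.373, 1.569, 2.405]
force: [0.9, 0.6, 0.5]
gripper_width: 85.3
```

{"op": "step_arm", "data": {"plan": "0 0 0 0;0 0 0 0;0 0 0 0;0 0 0 0;0 0 0 0;0 0 0 0;0 0 0 0;0 0 0 0;0 0 0 0;0 0 0 0", "jaw": 1}}

```text
time_s: 11.13
eef_pos: [455.2, -208.1, 183.6]
eef_rot: [-0.516, 1.567, -0.485]
force: [-0.5, 0.6, 6.5]
gripper_width: 63.2
```

```bash
python3 - <<'E'
from h import *
from cell import r
o=r.get_obs(); print(o['eef_pos'],o['gripper_width'],o['force'],o['dq'].round(3))
q,b=gap(1)
M,p=pose_tool(o)
plan(o,[[(p[0],p[1],370,b)],[(q[0],q[1],370,b)],[(q[0],q[1],230,b)]])
E
```

```text
[ 455.16357    -208.05802651  183.61287493] 63.21830048081703 [-0.50755421  0.5515464   6.48965375] [-0.001 -0.002 -0.     0.001 -0.001  0.001]
0 -18.64 -0.04 0.06 0.194
1 -0.03 37.55 4.83 -0.0
2 14.0 0.02 -0.05 -0.0
```

{"op": "step_arm", "data": {"plan": "-0.5 0 0 0;-2 0 0 0;-5 0 0 0.03;-9 0 0 0.07;-13 0 0 0.11;-16.3 0 0 0.15;-18 0 0 0.18;-18.64 0.5 0.1 0.194;-18.64 2.5 0.9 0.194;-18.64 5.5 1.9 0.194"}}

```text
time_s: 11.97
eef_pos: [471.3, -152.7, 367.2]
eef_rot: [-2.554, 1.57, -2.721]
force: [0.8, 0.7, -2.7]
gripper_width: 63.1
```

```bash
python3 - <<'E'
from h import *
from cell import r
o=r.get_obs(); print(o['eef_pos'],o['gripper_width'],o['dq'].round(3))
q,b=gap(1)
plan(o,[[(q[0],q[1],370,b)],[(q[0],q[1],230.5,b)]])
E
```

```text
[ 471.25728745 -152.69925411  367.18507563] 63.05117098266924 [ 0.801 -0.044 -0.081  0.004  0.035  0.774]
0 -0.31 31.84 4.01 -0.004
1 13.95 0.0 0.02 -0.0
```

{"op": "step_arm", "data": {"plan": "0 3.5 0.4 0;0 7.3 0.9 0;0 11.3 1.4 0;0 15.3 1.9 0;0 19.3 2.4 0;0 23 2.9 0;0 26.5 3.3 0;0 29.3 3.7 0;0 31 3.9 0;0 31.8 4 0"}}

```text
time_s: 12.8
eef_pos: [562.1, 158.2, 365.2]
eef_rot: [-3.051, 1.566, 3.073]
force: [-0.6, -0.4, -0.8]
gripper_width: 63.5
```

{"op": "step_arm", "data": {"plan": "0.5 0 0 0;2 0 0 0;4 0 0 0;6 0 0 0;8 0 0 0;10 0 0 0;11.5 0 0 0;12.5 0 0 0;13 0 0 0;13 0 0 0"}}

```text
time_s: 13.63
eef_pos: [561.6, 154.4, 236.1]
eef_rot: [-2.741, 1.567, -2.905]
force: [-0.0, -0.9, -1.8]
gripper_width: 62.8
```

```bash
python3 - <<'E'
from h import *
from cell import r
o=r.get_obs(); print(o['eef_pos'],o['gripper_width'],o['dq'].round(3))
q,b=gap(1)
plan(o,[[(q[0],q[1],230.5,b)]])
E
```

```text
[561.64644728 154.40891255 236.10681567] 62.83480786204178 [ 0.006 -0.015  0.045  0.016  0.002  0.002]
0 0.56 0.05 0.21 -0.001
```

{"op": "step_arm", "data": {"plan": "0.1 0 0.1 0;0.2 0 0.2 0;0.3 0 0.2 0;0.4 0 0.2 0;0.5 0 0.2 0;0.55 0 0.2 0;0.55 0 0.2 0;0.55 0 0.2 0;0.55 0 0.2 0;0.55 0 0.2 0"}}

```text
time_s: 14.47
eef_pos: [564.5, 155.1, 232.6]
eef_rot: [-0.207, 1.571, -0.37]
force: [0.3, -1.0, -2.0]
gripper_width: 63.0
```

{"op": "step_arm", "data": {"plan": "0 0 0 0;0 0 0 0;0 0 0 0;0 0 0 0;0 0 0 0;0 0 0 0;0 0 0 0;0 0 0 0;0 0 0 0;0 0 0 0", "jaw": -1}}

```text
time_s: 15.3
eef_pos: [564.5, 155.1, 232.5]
eef_rot: [-3.06, 1.571, 3.06]
force: [-0.4, -0.6, 0.5]
gripper_width: 85.2
```

```bash
cat >> h.py <<'E'
def nxt(o,n,H=370):
    M,p=pose_tool(o); x,y,a=ROLL[n]; zj=np.arctan2(M[1,2],M[0,2])
    A=np.r_[p[:2],H]; B=np.array([x,y,H]); m=A+(B-A)*.4
    plan(o,[[(*A,zj),(*m,zj)],[(*B,a)],[(x,y,182,a)]])
E
python3 - <<'E'
from h import *
from cell import r
o=r.get_obs(); print(o['eef_pos'],o['gripper_width'],o['dq'].round(3))
nxt(o,3)
E
```

```text
[564.49558083 155.10507643 232.47785451] 85.20928847072683 [-0.001  0.     0.002 -0.001  0.     0.   ]
0 -13.75 -0.0 -0.0 -0.0
0 -13.75 -18.72 -1.68 -0.0
1 -0.0 -28.07 -2.52 -0.274
2 18.8 -0.0 -0.0 0.0
```

{"op": "step_arm", "data": {"plan": "-1 0 0 0;-3.5 0 0 0;-7 0 0 0;-10.5 0 0 0;-13 -1 0 0;-13.75 -4 -0.3 0;-13.75 -7.5 -0.7 0;-13.75 -11 -1 0;-13.75 -15 -1.4 0;-13.75 -18.7 -1.7 0"}}

```text
time_s: 16.13
eef_pos: [516.6, -28.1, 371.3]
eef_rot: [-0.195, 1.569, -0.358]
force: [1.5, -0.4, -0.2]
gripper_width: 85.3
```

{"op": "step_arm", "data": {"plan": "0 -3.8 -0.35 -0.04;0 -7.6 -0.7 -0.08;0 -11.5 -1.05 -0.12;0 -15.5 -1.4 -0.16;0 -19 -1.7 -0.2;0 -22.5 -2 -0.24;0 -25.5 -2.3 -0.27;0 -27.3 -2.5 -0.274;0.3 -28.1 -2.5 -0.274;1 -28.1 -2.5 -0.274"}}

```text
time_s: 16.97
eef_pos: [447.0, -301.6, 361.3]
eef_rot: [-0.846, 1.568, -0.738]
force: [0.8, -0.4, 0.4]
gripper_width: 85.6
```

{"op": "step_arm", "data": {"plan": "1.5 0 0 0;4 0 0 0;7 0 0 0;10 0 0 0;13 0 0 0;15.3 0 0 0;16.8 0 0 0;17.6 0 0 0;17.8 0 0 0;17.8 0 0 0"}}

```text
time_s: 17.8
eef_pos: [447.4, -298.9, 181.8]
eef_rot: [1.971, 1.57, 2.084]
force: [-0.2, -0.8, 0.6]
gripper_width: 85.6
```

{"op": "step_arm", "data": {"plan": "0 0 0 0;0 0 0 0;0 0 0 0;0 0 0 0;0 0 0 0;0 0 0 0;0 0 0 0;0 0 0 0;0 0 0 0;0 0 0 0", "jaw": 1}}

```text
time_s: 18.63
eef_pos: [448.0, -300.7, 184.2]
eef_rot: [-0.73, 1.567, -0.62]
force: [-0.6, -0.2, 6.3]
gripper_width: 63.2
```

```bash
cat >> h.py <<'E'
def place(o,g,n,H=370):
    q,b=gap(g); M,p=pose_tool(o); print(p,o['gripper_width'],o['force'].round(1))
    zj=np.arctan2(M[1,2],M[0,2]); A=np.r_[p[:2],H]; B=np.r_[q[:2],H]; m=A+(B-A)*.3
    plan(o,[[(*A,zj),(*m,b)],[(*B,b)],[(*q[:2],q[2]+164.5,b)]])
E
python3 - <<'E'
from h import *
from cell import r
place(r.get_obs(),2,3)
E
```

```text
[ 448.04885679 -300.66549331  184.20704166] 63.21630374414436 [-0.6 -0.2  6.3]
0 -18.58 -0.05 0.06 -0.0
0 -18.6 11.92 4.68 0.274
1 -0.04 29.82 2.81 -0.0
2 13.95 0.03 -0.05 -0.0
```

{"op": "step_arm", "data": {"plan": "-0.5 0 0 0;-2.5 0 0 0.03;-6 0 0 0.07;-10 0 0 0.12;-14 0 0 0.17;-17 0.6 0.2 0.22;-18.5 2.4 0.9 0.26;-18.6 5 2 0.274;-18.6 8.3 3.3 0.274;-18.6 11.9 4.65 0.274"}}

```text
time_s: 19.47
eef_pos: [480.1, -176.1, 368.3]
eef_rot: [-0.764, 1.57, -0.929]
force: [1.2, -0.8, -1.6]
gripper_width: 63.0
```

{"op": "step_arm", "data": {"plan": "0 3.8 0.4 0;0 7.7 0.7 0;0 11.6 1.1 0;0 15.5 1.4 0;0 19.2 1.8 0;0 22.8 2.1 0;0 26 2.4 0;0 28.3 2.65 0;0 29.5 2.8 0;0 29.85 2.85 0"}}

```text
time_s: 20.3
eef_pos: [556.7, 115.1, 367.2]
eef_rot: [-3.004, 1.569, 3.119]
force: [-0.1, -0.4, -2.1]
gripper_width: 63.2
```

{"op": "step_arm", "data": {"plan": "0.5 0 0 0;2 0 0 0;4 0 0 0;6 0 0 0;8 0 0 0;10 0 0 0;11.5 0 0 0;12.5 0 0 0;13 0 0 0;13 0 0 0"}}

```text
time_s: 21.13
eef_pos: [556.0, 112.3, 236.5]
eef_rot: [-2.769, 1.568, -2.933]
force: [0.4, -0.2, -1.6]
gripper_width: 63.2
```

```bash
python3 - <<'E'
from h import *
from cell import r
o=r.get_obs(); print(o['eef_pos'],o['gripper_width'],o['dq'].round(3))
q,b=gap(2)
plan(o,[[(q[0],q[1],230.5,b)]])
E
```

```text
[556.0492988  112.27431803 236.53688161] 63.20468388402548 [ 0.009 -0.012  0.04   0.014  0.002  0.002]
0 0.6 0.1 0.08 -0.002
```

{"op": "step_arm", "data": {"plan": "0.1 0 0.1 0;0.2 0.1 0.1 0;0.3 0.1 0.1 0;0.4 0.1 0.1 0;0.5 0.1 0.1 0;0.6 0.1 0.1 0;0.6 0.1 0.1 0;0.6 0.1 0.1 0;0.6 0.1 0.1 0;0.6 0.1 0.1 0"}}

```text
time_s: 21.97
eef_pos: [558.1, 113.7, 232.3]
eef_rot: [-0.96, 1.569, -1.124]
force: [1.0, -4.5, 0.8]
gripper_width: 63.0
```

{"op": "step_arm", "data": {"plan": "0 0 0 0;0 0 0 0;0 0 0 0;0 0 0 0;0 0 0 0;0 0 0 0;0 0 0 0;0 0 0 0;0 0 0 0;0 0 0 0", "jaw": -1}}

```text
time_s: 22.8
eef_pos: [557.9, 114.3, 232.0]
eef_rot: [1.463, 1.571, 1.3]
force: [-0.3, 0.0, -0.5]
gripper_width: 85.0
```

```bash
python3 - <<'E'
from h import *
from cell import r,viewer
o=r.get_obs(); print(o['eef_pos'],o['gripper_width'],o['dq'].round(3))
nxt(o,4)
d=viewer.read_camera("scene"); cv2.imwrite("pics/s1.png",cv2.resize(d["color"][:,:,::-1][200:420,180:500],(800,550),interpolation=cv2.INTER_CUBIC))
E
```

```text
[557.87980178 114.27158553 232.01539199] 84.997044868588 [-0.001  0.002  0.     0.001 -0.001  0.   ]
0 -13.8 0.0 0.0 -0.0
0 -13.8 -20.11 -1.9 -0.0
1 -0.0 -30.17 -2.84 -0.036
2 18.8 -0.0 -0.0 -0.0
```

View pics/s1.png

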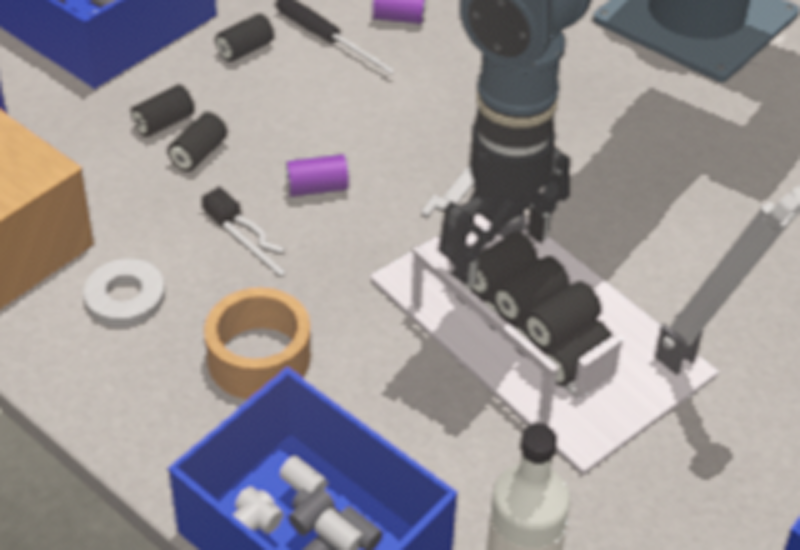

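Scene view: three rollers lie side by side in the lower gaps, squarely placed, at (505,270), (535,290) and (565,315) in the crop. Next is roller 4.

{"op": "step_arm", "data": {"plan": "-1 0 0 0;-4 0 0 0;-8 0 0 0;-11.5 -0.5 0 0;-13.5 -2.5 -0.2 0;-13.8 -5.5 -0.5 0;-13.8 -9 -0.9 0;-13.8 -12.7 -1.2 0;-13.8 -16.4 -1.55 0;-13.8 -20.1 -1.9 0"}}

```text
time_s: 23.68
eef_pos: [505.8, -82.3, 371.3]
eef_rot: [-0.118, 1.569, -0.28]
force: [0.7, -0.2, 0.0]
gripper_width: 85.2
```

{"op": "step_arm", "data": {"plan": "0 -3.8 -0.35 -0.01;0 -7.7 -0.7 -0.02;0 -11.6 -1.1 -0.03;0 -15.5 -1.45 -0.036;0 -19.4 -1.8 -0.036;0 -23.2 -2.2 -0.036;0 -26.5 -2.5 -0.036;0 -29 -2.7 -0.036;0 -30 -2.84 -0.036;0.5 -30.17 -2.84 -0.036"}}

```text
time_s: 24.52
eef_pos: [428.8, -376.1, 366.4]
eef_rot: [-0.766, 1.568, -0.896]
force: [0.1, 0.6, -0.1]
gripper_width: 85.6
```

{"op": "step_arm", "data": {"plan": "1.5 0 0 0;4 0 0 0;7 0 0 0;10 0 0 0;13 0 0 0;15.5 0 0 0;17 0 0 0;18 0 0 0;18.3 0 0 0;18.3 0 0 0"}}

```text
time_s: 25.35
eef_pos: [429.8, -373.0, 181.7]
eef_rot: [2.158, 1.569, 2.033]
force: [-0.0, -0.7, -0.3]
gripper_width: 85.2
```

{"op": "step_arm", "data": {"plan": "0 0 0 0;0 0 0 0;0 0 0 0;0 0 0 0;0 0 0 0;0 0 0 0;0 0 0 0;0 0 0 0;0 0 0 0;0 0 0 0", "jaw": 1}}

```text
time_s: 26.18
eef_pos: [430.3, -374.9, 184.3]
eef_rot: [-0.62, 1.567, -0.747]
force: [0.5, 0.1, 5.8]
gripper_width: 62.8
```

```bash
python3 - <<'E'
from h import *
from cell import r
place(r.get_obs(),3,4,390)
E
```

```text
[ 430.34359329 -374.93869354  184.3375966 ] 62.76495429704512 [0.5 0.1 5.8]
0 -20.57 -0.05 0.07 -0.0
0 -20.6 16.84 2.05 0.036
1 -0.08 39.56 3.2 -0.0
2 12.55 0.03 -0.05 -0.0
```

{"op": "step_arm", "data": {"plan": "-0.5 0 0 0;-2.5 0 0 0;-6 0 0 0.01;-10 0 0 0.02;-14 0.5 0 0.036;-17.5 2.5 0.3 0.036;-20 5.5 0.7 0.036;-20.6 9.2 1.1 0.036;-20.6 13 1.6 0.036;-20.6 16.8 2.05 0.036"}}

```text
time_s: 27.02
eef_pos: [471.2, -208.9, 389.2]
eef_rot: [-0.273, 1.569, -0.437]
force: [0.2, -0.4, -1.6]
gripper_width: 63.4
```

{"op": "step_arm", "data": {"plan": "0 3.8 0.3 0;0 7.6 0.6 0;0 11.4 0.9 0;0 15.2 1.2 0;0 19 1.5 0;0 22.8 1.8 0;0 26.5 2.1 0;0 30 2.4 0;0 33.3 2.7 0;0 36 2.9 0"}}

```text
time_s: 27.85
eef_pos: [558.1, 142.9, 387.3]
eef_rot: [3.005, 1.569, 2.844]
force: [0.2, -0.1, -1.2]
gripper_width: 62.8
```

{"op": "step_arm", "data": {"plan": "0 1.8 0.15 0;0 3 0.25 0;0 3.56 0.3 0;1 3.56 0.3 0;3 3.56 0.3 0;5.5 3.56 0.3 0;8 3.56 0.3 0;10 3.56 0.3 0;11.2 3.56 0.3 0;11.6 3.56 0.3 0"}}

```text
time_s: 28.68
eef_pos: [565.6, 173.6, 268.3]
eef_rot: [-2.715, 1.565, -2.88]
force: [-0.1, 0.9, -1.4]
gripper_width: 63.1
```

```bash
python3 - <<'E'
from h import *
from cell import r
o=r.get_obs(); print(o['eef_pos'],o['gripper_width'],o['dq'].round(3))
q,b=gap(3)
plan(o,[[(q[0],q[1],264.5,b)]])
E
```

```text
[565.56835523 173.60033367 268.32163146] 63.109479526999664 [ 0.006  0.    -0.016 -0.068  0.002  0.003]
0 0.38 0.19 0.13 -0.002
```

{"op": "step_arm", "data": {"plan": "0.1 0.1 0.1 0;0.2 0.2 0.1 0;0.3 0.2 0.1 0;0.4 0.2 0.1 0;0.5 0.2 0.1 0;0.6 0.2 0.1 0;0.7 0.2 0.1 0;0.75 0.2 0.1 0;0.75 0.2 0.1 0;0.75 0.2 0.1 0"}}

```text
time_s: 29.52
eef_pos: [568.4, 177.0, 266.0]
eef_rot: [0.298, 1.569, 0.135]
force: [-1.7, -0.7, 5.2]
gripper_width: 63.3
```

```bash
python3 - <<'E'
from h import *
from cell import r
o=r.get_obs(); print(o['eef_pos'],o['gripper_width'],o['force'],o['dq'].round(3))
q,b=gap(3)
plan(o,[[(q[0],q[1],264.5,b)]])
E
```

```text
[568.42732225 177.00405385 265.98681569] 63.27502184704198 [-1.74834835 -0.7038577   5.17384539] [-0.    -0.002 -0.001 -0.    -0.001 -0.002]
0 0.15 -0.19 -0.1 -0.0
```

{"op": "step_arm", "data": {"plan": "0 -0.1 0 0;0 -0.1 0 0;0 -0.1 0 0;0 -0.1 0 0;0 -0.1 0 0;0 -0.1 0 0;0 -0.1 0 0;0 -0.1 0 0;0 -0.1 0 0;0 -0.1 0 0", "jaw": -1}}

```text
time_s: 30.35
eef_pos: [568.1, 176.0, 264.5]
eef_rot: [2.174, 1.571, 2.011]
force: [0.0, -0.0, 0.2]
gripper_width: 85.2
```

```bash
python3 - <<'E'
from h import *
from cell import r
o=r.get_obs(); print(o['eef_pos'],o['gripper_width'],o['force'])
nxt(o,5,390)
E
```

```text
[568.05094561 175.96375173 264.50326324] 85.17395235173846 [ 0.03752446 -0.00791379  0.19610234]
0 -12.55 0.0 -0.0 -0.0
0 -12.55 -17.59 4.18 -0.0
1 -0.0 -26.38 6.27 -0.347
2 20.8 -0.0 0.0 -0.0
```

{"op": "step_arm", "data": {"plan": "-1 0 0 0;-4 0 0 0;-8 0 0 0;-11 -0.5 0.1 0;-12.5 -2.5 0.6 0;-12.5 -5 1.2 0;-12.5 -8 1.9 0;-12.5 -11 2.6 0;-12.5 -14.3 3.4 0;-12.5 -17.6 4.2 0"}}

```text
time_s: 31.18
eef_pos: [580.8, -5.7, 390.8]
eef_rot: [0.049, 1.569, -0.113]
force: [-0.3, 0.9, 0.1]
gripper_width: 85.7
```

{"op": "step_arm", "data": {"plan": "0 -3.4 0.8 -0.05;0 -6.8 1.6 -0.1;0 -10.3 2.45 -0.15;0 -13.8 3.3 -0.2;0 -17.2 4.1 -0.25;0 -20.5 4.9 -0.3;0 -23.3 5.5 -0.34;0 -25.4 6 -0.347;0 -26.2 6.25 -0.347;0.3 -26.4 6.27 -0.347"}}

```text
time_s: 32.02
eef_pos: [599.9, -277.0, 387.3]
eef_rot: [-0.685, 1.569, -0.504]
force: [0.4, 1.0, -0.7]
gripper_width: 85.7
```

{"op": "step_arm", "data": {"plan": "2 0 0 0;5 0 0 0;8.5 0 0 0;12 0 0 0;15 0 0 0;17.5 0 0 0;19.2 0 0 0;20.2 0 0 0;20.5 0 0 0;20.5 0 0 0"}}

```text
time_s: 32.85
eef_pos: [600.0, -274.0, 181.3]
eef_rot: [2.175, 1.57, 2.36]
force: [-0.5, 0.0, 0.4]
gripper_width: 85.3
```

{"op": "step_arm", "data": {"plan": "0 0 0 0;0 0 0 0;0 0 0 0;0 0 0 0;0 0 0 0;0 0 0 0;0 0 0 0;0 0 0 0;0 0 0 0;0 0 0 0", "jaw": 1}}

```text
time_s: 33.68
eef_pos: [601.0, -275.8, 184.4]
eef_rot: [-0.653, 1.566, -0.469]
force: [0.4, 0.5, 6.1]
gripper_width: 63.1
```

```bash
python3 - <<'E'
from h import *
from cell import r
place(r.get_obs(),4,5,390)
E
```

```text
[ 601.01976595 -275.81153881  184.36660279] 63.132460279276174 [0.4 0.5 6.1]
0 -20.56 -0.06 0.08 -0.0
0 -20.6 12.24 1.13 0.347
1 -0.07 27.84 -7.47 -0.0
2 12.55 0.01 -0.06 -0.0
```

{"op": "step_arm", "data": {"plan": "-0.5 0 0 0;-2.5 0 0 0.03;-6 0 0 0.08;-10 0 0 0.13;-14 0.5 0 0.18;-17.5 2 0.2 0.23;-20 4.2 0.4 0.28;-20.6 6.8 0.6 0.33;-20.6 9.5 0.9 0.347;-20.6 12.2 1.1 0.347"}}

```text
time_s: 34.52
eef_pos: [588.4, -152.5, 388.7]
eef_rot: [-0.104, 1.569, -0.269]
force: [-0.1, 0.1, -1.6]
gripper_width: 62.9
```

{"op": "step_arm", "data": {"plan": "0 3.2 -0.9 0;0 6.6 -1.8 0;0 10 -2.7 0;0 13.5 -3.6 0;0 17 -4.6 0;0 20.5 -5.5 0;0 23.7 -6.4 0;0 26.2 -7 0;0 27.5 -7.4 0;0 27.84 -7.47 0"}}

```text
time_s: 35.35
eef_pos: [559.3, 135.7, 387.1]
eef_rot: [3.068, 1.569, 2.908]
force: [0.3, -0.0, -1.8]
gripper_width: 63.1
```

{"op": "step_arm", "data": {"plan": "0.5 0 0 0;2 0 0 0;4 0 0 0;6 0 0 0;8 0 0 0;9.5 0 0 0;10.7 0 0 0;11.4 0 0 0;11.7 0 0 0;11.8 0 0 0"}}

```text
time_s: 36.18
eef_pos: [560.0, 132.9, 269.1]
eef_rot: [-2.493, 1.57, -2.657]
force: [-0.4, 0.4, -1.7]
gripper_width: 63.0
```

{"op": "step_arm", "data": {"plan": "0 0 0 0;0 0 0 0;0.1 0 0 0;0.2 0 0 0;0.3 0 0 0;0.4 0 0 0;0.4 0 0 0;0.4 0 0 0;0.4 0 0 0;0.4 0 0 0"}}

```text
time_s: 37.02
eef_pos: [559.9, 133.6, 265.5]
eef_rot: [-2.165, 1.571, -2.328]
force: [0.6, 0.6, -1.1]
gripper_width: 63.0
```

```bash
python3 - <<'E'
from h import *
from cell import r
o=r.get_obs(); print(o['eef_pos'],o['gripper_width'],o['force'],o['dq'].round(3))
q,b=gap(4)
plan(o,[[(q[0],q[1],264.5,b)]])
E
```

```text
[559.9190736  133.58882685 265.50705041] 63.02098737114645 [ 0.5604735   0.57838647 -1.12780579] [ 0.    -0.001 -0.001 -0.    -0.001  0.001]
0 0.1 0.03 0.04 -0.0
```

Good; lower a touch more and release.

{"op": "step_arm", "data": {"plan": "0 0 0 0;0.1 0 0 0;0.1 0 0 0;0.1 0 0 0;0.15 0 0 0;0.15 0 0 0;0.15 0 0 0;0.15 0 0 0;0.15 0 0 0;0.15 0 0 0"}}

```text
time_s: 37.85
eef_pos: [560.0, 133.5, 264.8]
eef_rot: [0.014, 1.57, -0.149]
force: [-1.1, -1.2, 5.4]
gripper_width: 62.7
```

{"op": "step_arm", "data": {"plan": "0 0 0 0;0 0 0 0;0 0 0 0;0 0 0 0;0 0 0 0;0 0 0 0;0 0 0 0;0 0 0 0;0 0 0 0;0 0 0 0", "jaw": -1}}

```text
time_s: 38.68
eef_pos: [559.9, 133.6, 264.0]
eef_rot: [0.377, 1.571, 0.214]
force: [0.8, 0.2, -0.5]
gripper_width: 85.4
```

```bash
python3 - <<'E'
from h import *
from cell import r
o=r.get_obs(); print(o['eef_pos'],o['gripper_width'],o['force'])
nxt(o,6,390)
E
```

```text
[559.92863331 133.61775363 264.04288716] 85.35768471409037 [ 0.80310793  0.18399332 -0.48893375]
0 -12.6 0.0 0.0 -0.0
0 -12.6 -18.65 4.3 -0.0
1 0.0 -27.99 6.44 0.01
2 20.8 0.0 -0.0 0.0
```

{"op": "step_arm", "data": {"plan": "-1 0 0 0;-4 0 0 0;-8 0 0 0;-11 -0.5 0.1 0;-12.5 -2.5 0.6 0;-12.6 -5.3 1.2 0;-12.6 -8.5 1.9 0;-12.6 -11.8 2.7 0;-12.6 -15.2 3.5 0;-12.6 -18.65 4.3 0"}}

```text
time_s: 39.52
eef_pos: [571.9, -58.8, 391.3]
eef_rot: [0.007, 1.569, -0.155]
force: [0.1, -0.0, -0.6]
gripper_width: 85.2
```

{"op": "step_arm", "data": {"plan": "0 -3.5 0.8 0;0 -7 1.6 0;0 -10.7 2.45 0;0 -14.4 3.3 0;0 -18.1 4.2 0;0 -21.6 5 0;0 -24.7 5.7 0;0 -27 6.2 0;0 -27.8 6.4 0.01;0.3 -28 6.44 0.01"}}

```text
time_s: 40.35
eef_pos: [589.9, -346.2, 387.6]
eef_rot: [-0.46, 1.569, -0.636]
force: [0.1, -0.3, -0.2]
gripper_width: 85.5
```

{"op": "step_arm", "data": {"plan": "2 0 0 0;5 0 0 0;8.5 0 0 0;12 0 0 0;15 0 0 0;17.5 0 0 0;19.2 0 0 0;20.2 0 0 0;20.5 0 0 0;20.5 0 0 0"}}

```text
time_s: 41.18
eef_pos: [590.3, -343.0, 181.8]
eef_rot: [2.461, 1.57, 2.289]
force: [0.2, 1.1, 0.7]
gripper_width: 85.2
```

{"op": "step_arm", "data": {"plan": "0 0 0 0;0 0 0 0;0 0 0 0;0 0 0 0;0 0 0 0;0 0 0 0;0 0 0 0;0 0 0 0;0 0 0 0;0 0 0 0", "jaw": 1}}

```text
time_s: 42.02
eef_pos: [591.2, -344.8, 184.9]
eef_rot: [-0.367, 1.566, -0.54]
force: [-0.1, 0.4, 5.2]
gripper_width: 62.8
```

```bash
python3 - <<'E'
from h import *
from cell import r
place(r.get_obs(),5,6,410)
E
```

```text
[ 591.17921136 -344.81999559  184.93270516] 62.82774400745164 [-0.1  0.4  5.2]
0 -22.51 -0.04 0.1 -0.0
0 -22.55 14.58 -3.29 -0.01
1 -0.09 34.18 -7.57 -0.0
2 11.15 0.02 -0.05 -0.0
```

{"op": "step_arm", "data": {"plan": "-0.5 0 0 0;-2.5 0 0 0;-6 0 0 0;-10 0.3 -0.1 0;-14 1.2 -0.3 0;-17.5 3 -0.7 0;-20.5 5.5 -1.2 0;-22.3 8.4 -1.9 0;-22.5 11.5 -2.6 0;-22.5 14.6 -3.3 -0.01"}}

```text
time_s: 42.85
eef_pos: [582.8, -193.9, 409.8]
eef_rot: [-0.246, 1.566, -0.409]
force: [0.3, 1.0, -2.1]
gripper_width: 62.9
```

{"op": "step_arm", "data": {"plan": "0 3.6 -0.8 0;0 7.4 -1.6 0;0 11.2 -2.5 0;0 15 -3.3 0;0 18.8 -4.2 0;0 22.6 -5 0;0 26.3 -5.8 0;0 29.5 -6.5 0;0 32 -7.1 0;0 33.5 -7.4 0"}}

```text
time_s: 43.68
eef_pos: [563.3, 150.9, 406.6]
eef_rot: [2.641, 1.569, 2.481]
force: [0.0, -0.6, -2.1]
gripper_width: 62.9
```

{"op": "step_arm", "data": {"plan": "0 0.5 -0.1 0;0 0.68 -0.17 0;1 0.68 -0.17 0;3 0.68 -0.17 0;5 0.68 -0.17 0;7 0.68 -0.17 0;8.7 0.68 -0.17 0;9.8 0.68 -0.17 0;10.3 0.68 -0.17 0;10.4 0.68 -0.17 0"}}

```text
time_s: 44.52
eef_pos: [563.2, 153.8, 301.3]
eef_rot: [-2.749, 1.568, -2.913]
force: [-0.3, 0.2, -0.5]
gripper_width: 62.9
```

{"op": "step_arm", "data": {"plan": "0 0 0 0;0 0 0 0;0.1 0 0 0;0.2 0 0 0;0.3 0 0 0;0.4 0 0 0;0.4 0 0 0;0.4 0 0 0;0.4 0 0 0;0.4 0 0 0"}}

```text
time_s: 45.35
eef_pos: [563.7, 154.9, 299.1]
eef_rot: [0.524, 1.57, 0.362]
force: [-0.1, -0.2, -0.8]
gripper_width: 63.4
```

```bash
python3 - <<'E'
from h import *
from cell import r,viewer
o=r.get_obs(); print(o['eef_pos'],o['gripper_width'],o['force'],o['dq'].round(3))
q,b=gap(5)
plan(o,[[(q[0],q[1],298.5,b)]])
E
```

```text
[563.66476765 154.92897577 299.14725896] 63.35892728638258 [-0.11423579 -0.22410511 -0.79035642] [-0.002 -0.     0.001 -0.001  0.001  0.   ]
0 0.06 -0.03 0.01 -0.0
```

{"op": "step_arm", "data": {"plan": "0 0 0 0;0.1 0 0 0;0.1 0 0 0;0.15 0 0 0;0.15 0 0 0;0.15 0 0 0;0.15 0 0 0;0.15 0 0 0;0.15 0 0 0;0.15 0 0 0"}}

```text
time_s: 46.18
eef_pos: [563.6, 155.0, 299.0]
eef_rot: [0.453, 1.569, 0.29]
force: [-1.3, 1.1, 4.4]
gripper_width: 63.0
```

{"op": "step_arm", "data": {"plan": "0 0 0 0;0 0 0 0;0 0 0 0;0 0 0 0;0 0 0 0;0 0 0 0;0 0 0 0;0 0 0 0;0 0 0 0;0 0 0 0", "jaw": -1}}

```text
time_s: 47.02
eef_pos: [563.6, 154.9, 297.5]
eef_rot: [0.109, 1.571, -0.054]
force: [-0.9, 0.0, 0.3]
gripper_width: 85.5
```

{"op": "step_arm", "data": {"plan": "-0.5 0 0 0;-2 0 0 0;-4 0 0 0;-6.5 0 0 0;-9 0 0 0;-11 0 0 0;-12.5 0 0 0;-13.5 0 0 0;-14 0 0 0;-14 0 0 0"}}

```text
time_s: 47.85
eef_pos: [563.8, 154.9, 439.5]
eef_rot: [0.305, 1.567, 0.142]
force: [0.6, 0.8, 1.0]
gripper_width: 85.4
```

```bash
python3 - <<'E'
from h import *
from cell import r,viewer
o=r.get_obs(); print(o['eef_pos'],o['gripper_width'],o['force'],o['joint_positions'].round(2))
v=np.load("cradle.npy")
d=viewer.read_camera("wrist"); 
print(proj(tf(*v)([[0,32,134],[0,-32,134],[115,-80,106],[-115,-80,45]]),d["camera_matrix"],d["pose"]).round())
W=cv2.resize(d["color"][:,:,::-1],(533,400))
s=viewer.read_camera("scene"); S=cv2.resize(s["color"][:,:,::-1][200:400,300:500],(400,400),interpolation=cv2.INTER_CUBIC)
cv2.imwrite("pics/a1.png",cv2.resize(np.hstack([W,S]),(800,343)))
# keeper geometry in scene image: project bar for several angles
E
```

```text
[563.78378271 154.92524189 439.5010979 ] 85.4418155083609 [0.59413597 0.77736652 1.04813899] [ 0.15  0.22  0.36  1.71 -0.    1.89]
[[363. 229.]
 [282. 229.]
 [239. 337.]
 [236.  84.]]
```

View pics/a1.png

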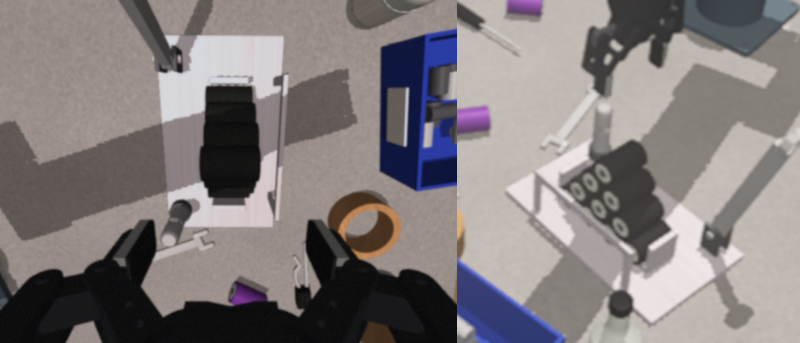

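Both views show the pyramid complete: top roller at about (230,165), 3-2-1 in the scene crop. Now I'll measure the keeper's angle.

```bash
python3 - <<'E'
from h import *
from cell import r,viewer
v=np.load("cradle.npy")
z=np.load("top.npz")
s=viewer.read_camera("scene")
obs=[((39,225),z["K"],z["T"]),((498,282),s["camera_matrix"],s["pose"])]
for uv,K_,T_ in obs:
    for th in np.arange(1.6,2.01,.05):
        P=tf(*v)([[-115+230*np.cos(th),-80,45+230*np.sin(th)]])
        print(round(th,2),(proj(P,K_,T_)[0]-uv).round(1),end=' ')
    print()
o=r.get_obs(); b=gap(0)[1]
def W(x,y,tip): return (*tf(*v)([[x,y,tip+173]])[0],b)
plan(o,[[W(0,-160,262)],[W(-235,-160,262)],[W(-235,-160,225),W(-235,-80,225)]])
E
```

```text
1.6 [34.   4.3] 1.65 [27.6  3.2] 1.7 [21.4  2.1] 1.75 [15.5  1.2] 1.8 [9.8 0.3] 1.85 [ 4.5 -0.4] 1.9 [-0.6 -1.1] 1.95 [-5.2 -1.7] 2.0 [-9.6 -2.2] 
1.6 [-28.7 -20.7] 1.65 [-24.4 -17.5] 1.7 [-20.1 -14.2] 1.75 [-15.8 -10.6] 1.8 [-11.5  -6.7] 1.85 [-7.4 -2.7] 1.9 [-3.3  1.5] 1.95 [0.7 5.9] 2.0 [ 4.6 10.4] 
0 0.17 -0.03 -15.97 -0.0
1 -0.01 23.5 -0.01 -0.0
2 3.7 -0.0 0.01 -0.0
2 3.69 0.0 8.01 -0.0
```

{"op": "step_arm", "data": {"plan": "0 0 -1 0;0 0 -2.5 0;0 0 -4.5 0;0 0 -7 0;0 0 -9.5 0;0 0 -12 0;0 0 -14 0;0 0 -15.3 0;0 0 -16 0;0 0 -16 0", "jaw": 1}}

```text
time_s: 48.83
eef_pos: [404.5, 181.0, 437.0]
eef_rot: [-2.793, 1.57, -2.955]
force: [-0.4, 0.9, -0.7]
gripper_width: 0.1
```

{"op": "step_arm", "data": {"plan": "0 1 0 0;0 3.5 0 0;0 6.5 0 0;0 10 0 0;0 13.5 0 0;0 17 0 0;0 20 0 0;0 22 0 0;0 23.2 0 0;0 23.5 0 0"}}

```text
time_s: 49.67
eef_pos: [444.8, 415.6, 435.0]
eef_rot: [-2.711, 1.569, -2.873]
force: [0.7, -0.4, -0.6]
gripper_width: -0.2
```

{"op": "step_arm", "data": {"plan": "0.5 0 0 0;1.8 0 0 0;3 0 0.3 0;3.6 0 1.2 0;3.7 0 2.6 0;3.7 0 4.2 0;3.7 0 5.8 0;3.7 0 7 0;3.7 0 7.8 0;3.7 0 8 0"}}

```text
time_s: 50.5
eef_pos: [524.6, 398.5, 399.5]
eef_rot: [-1.798, 1.57, -1.964]
force: [-1.2, -0.5, 0.9]
gripper_width: 0.2
```

```bash
python3 - <<'E'
from h import *
from cell import r,viewer
v=np.load("cradle.npy")
o=r.get_obs(); M,p=pose_tool(o); print(p,o['force'],o['gripper_width'])
x=np.linalg.inv(np.array([[np.cos(v[2]),-np.sin(v[2])],[np.sin(v[2]),np.cos(v[2])]]))@(p[:2]-v[:2]); print("cradle xy",x,"tip z",p[2]-173)
L=190
for th in np.arange(1.9,-.01,-.1):
    T=np.array([-115+L*np.cos(th)-12*np.sin(th)-11,45+L*np.sin(th)+12*np.cos(th)])
    print(round(th,2),"x",round(-(T[1]+173-p[2])/10,2),"y",round(-(T[0]-x[0])/10,2))
d=viewer.read_camera("wrist"); cv2.imwrite("pics/w5.png",cv2.resize(d["color"][:,:,::-1],(480,360)))
E
```

```text
[524.58961653 398.45102073 399.53802489] [-1.1922428  -0.53207786  0.88761808] 0.2340497297012752
cradle xy [-234.3223806   -78.15192007] tip z 226.53802488628645
1.9 x 0.56 y -3.55
1.8 x -0.08 y -5.35
1.7 x -0.53 y -7.19
1.6 x -0.8 y -9.08
1.5 x -0.88 y -10.98
1.4 x -0.77 y -12.88
1.3 x -0.47 y -14.76
1.2 x 0.01 y -16.6
1.1 x 0.68 y -18.38
1.0 x 1.52 y -20.09
0.9 x 2.52 y -21.7
0.8 x 3.69 y -23.21
0.7 x 5.0 y -24.59
0.6 x 6.44 y -25.84
0.5 x 7.99 y -26.93
0.4 x 9.65 y -27.87
0.3 x 11.39 y -28.63
0.2 x 13.2 y -29.22
0.1 x 15.06 y -29.62
-0.0 x 16.95 y -29.83
```

View pics/w5.png

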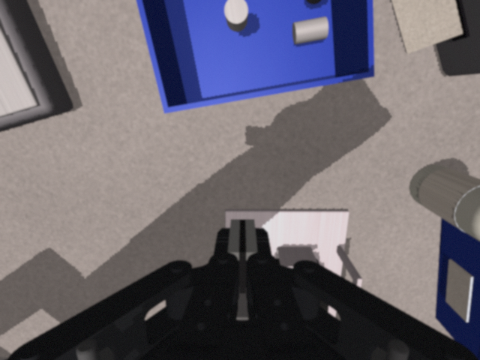

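{"op": "step_arm", "data": {"plan": "0.3 -1.2 0 0;0.3 -2.4 0 0;0.2 -3.6 0 0;0 -4.8 0 0;-0.2 -6 0 0;-0.4 -7 0 0;-0.6 -8 0 0;-0.8 -9 0 0;-0.85 -10 0 0;-0.88 -11 0 0"}}

```text
time_s: 51.38
eef_pos: [504.6, 290.3, 409.3]
eef_rot: [3.058, 1.57, 2.895]
force: [-1.2, 2.8, -0.3]
gripper_width: -0.3
```

{"op": "step_arm", "data": {"plan": "0.05 -0.9 0 0;0.1 -1.9 0 0;0.25 -2.8 0 0;0.4 -3.8 0 0;0.65 -4.7 0 0;0.9 -5.6 0 0;1.2 -6.5 0 0;1.55 -7.4 0 0;1.95 -8.25 0 0;2.4 -9.1 0 0"}}

```text
time_s: 52.22
eef_pos: [490.0, 200.5, 385.0]
eef_rot: [-1.546, 1.57, -1.709]
force: [-1.0, 0.5, 0.6]
gripper_width: -0.0
```

```bash
cat >> h.py <<'E'
def cr(p):
    v=np.load("cradle.npy"); c,s=np.cos(v[2]),np.sin(v[2]); d=np.array(p[:2])-v[:2]
    return np.array([c*d[0]+s*d[1],-s*d[0]+c*d[1]])
E
python3 - <<'E'
from h import *
from cell import r,viewer
o=r.get_obs(); p=o['eef_pos']; print(cr(p),p[2]-173,o['force'])
s=viewer.read_camera("scene"); cv2.imwrite("pics/s3.png",cv2.resize(s["color"][:,:,::-1][180:400,300:540],(600,550),interpolation=cv2.INTER_CUBIC))
E
```

```text
[-33.36290926 -80.25431158] 211.95535178229193 [-0.96679358  0.54368445  0.62264634]
```

View pics/s3.png

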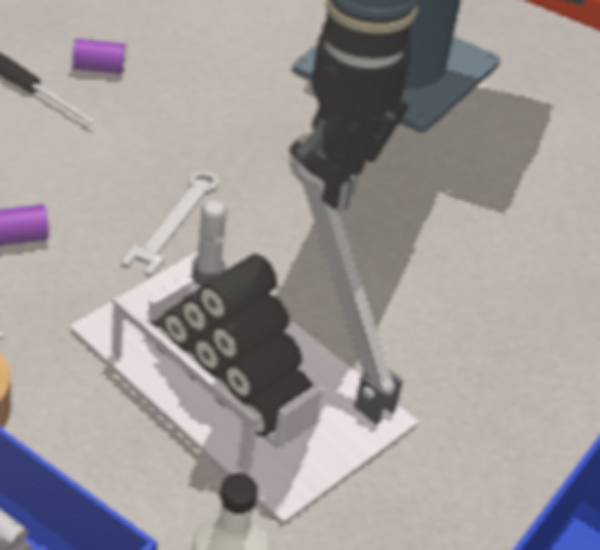

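The picture shows the keeper following, about 1 rad up, with the fingers behind it near (330,190).

{"op": "step_arm", "data": {"plan": "0.5 -0.8 0 0;1 -1.6 0 0;1.6 -2.4 0 0;2.2 -3.1 0 0;2.9 -3.9 0 0;3.6 -4.6 0 0;4.5 -5.4 0 0;5.5 -6.2 0 0;6.8 -7.05 0 0;8.1 -7.8 0 0"}}

```text
time_s: 53.1
eef_pos: [477.4, 123.6, 303.4]
eef_rot: [-0.322, 1.57, -0.485]
force: [0.8, 1.1, 0.8]
gripper_width: 0.3
```

{"op": "step_arm", "data": {"plan": "0.9 -0.4 0 0;1.75 -0.76 0 0;2.65 -1.1 0 0;3.5 -1.35 0 0;4.4 -1.6 0 0;5.3 -1.75 0 0;6.1 -1.85 0 0;6.7 -1.9 0 0;7.1 -1.96 0 0;7.3 -1.96 0 0"}}

```text
time_s: 53.93
eef_pos: [474.2, 105.2, 230.5]
eef_rot: [-2.918, 1.57, -3.081]
force: [0.1, 0.1, 0.8]
gripper_width: 0.3
```

```bash
python3 - <<'E'
from h import *
from cell import r,viewer
o=r.get_obs(); p=o['eef_pos']; print(cr(p),p[2]-173,o['force'],o['dq'].round(3))
E
```

```text
[ 63.27065762 -80.37811813] 57.535111511841365 [0.05385493 0.12174929 0.77762637] [ 0.     0.01  -0.021 -0.035 -0.002  0.001]
```

{"op": "step_arm", "data": {"plan": "0.1 0 0 0;0.2 0 0 0;0.3 0 0 0;0.4 0 0 0;0.5 0 0 0;0.5 0 0 0;0.5 0 0 0;0.5 0 0 0;0.5 0 0 0;0.5 0 0 0"}}

```text
time_s: 54.77
eef_pos: [474.1, 105.2, 230.2]
eef_rot: [-0.248, 1.57, -0.411]
force: [-8.1, -1.6, 17.6]
gripper_width: 0.5
```

```bash
python3 - <<'E'
from h import *
from cell import r,viewer
o=r.get_obs(); p=o['eef_pos']; print(cr(p),p[2]-173,o['force'],o['dq'].round(3))
E
```

```text
[ 63.22162822 -80.44205296] 57.2469657382527 [-8.07524802 -1.59269152 17.61201172] [ 0.001 -0.001  0.001 -0.001  0.002 -0.001]
```

The keeper meets its stop: the fingertip is at 57 mm with 17 N reaction. I'll raise and look at the clip.

{"op": "step_arm", "data": {"plan": "-1 0 0 0;-3 0 0 0;-6 0 0 0;-9 0 0 0;-12 0 0 0;-14.5 0 0 0;-16 0 0 0;-16.8 0 0 0;-17 0 0 0;-17 0 0 0"}}

```text
time_s: 55.6
eef_pos: [474.5, 105.2, 396.4]
eef_rot: [0.549, 1.57, 0.386]
force: [0.5, -0.1, -0.1]
gripper_width: 0.0
```

```bash
python3 - <<'E'
from h import *
from cell import r,viewer
o=r.get_obs(); p=o['eef_pos']; print(p,o['force'])
plan(o,[[(547,-33,390,-.08)],[(620,-170,380,0)]])
E
```

```text
[474.50508502 105.22440508 396.35376099] [ 0.54099833 -0.09688241 -0.08855484]
0 0.64 -12.46 9.39 -0.083
1 1.0 -13.08 8.37 -0.08
```

{"op": "step_arm", "data": {"plan": "0 -0.7 0.5 0;0 -1.9 1.4 0;0 -3.3 2.5 0;0 -5 3.7 -0.02;0.2 -6.7 5 -0.04;0.3 -8.4 6.3 -0.06;0.4 -10 7.5 -0.07;0.5 -11.3 8.5 -0.08;0.6 -12 9.1 -0.08;0.6 -12.5 9.4 -0.08", "jaw": -1}}

```text
time_s: 56.43
eef_pos: [547.0, -34.8, 388.0]
eef_rot: [3.063, 1.567, 2.979]
force: [-0.2, -0.2, -0.1]
gripper_width: 85.4
```

{"op": "step_arm", "data": {"plan": "0.1 -1.2 0.8 0;0.2 -2.8 1.8 0;0.4 -4.6 3 0;0.6 -6.5 4.2 -0.02;0.8 -8.4 5.4 -0.04;0.9 -10.1 6.5 -0.06;1 -11.6 7.4 -0.08;1 -12.7 8.1 -0.08;1 -13.1 8.4 -0.08;1 -13.1 8.4 -0.08"}}

```text
time_s: 57.27
eef_pos: [620.0, -171.9, 379.5]
eef_rot: [2.879, 1.57, 2.875]
force: [-0.4, -0.0, -0.8]
gripper_width: 85.2
```

```bash
python3 - <<'E'
from h import *
from cell import r,viewer
o=r.get_obs(); p=o['eef_pos']; print(p,o['force'])
d=viewer.read_camera("wrist"); cv2.imwrite("pics/w6.png",d["color"][:,:,::-1]); np.savez("w6.npz",K=d["camera_matrix"],T=d["pose"])
print(proj(np.array([[646,-187,16.]]),d["camera_matrix"],d["pose"]))
E
```

```text
[ 619.99593731 -171.92398169  379.49382823] [-0.37828049 -0.00731148 -0.8431508 ]
[[351.57092843 227.31451323]]
```

View pics/w6.png

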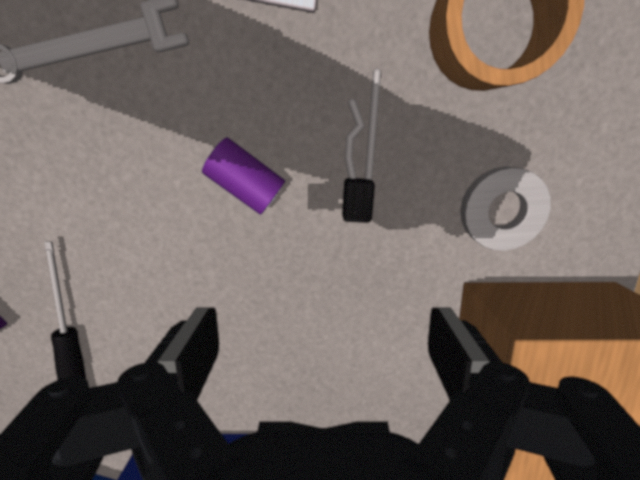

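Wrist view: the clip's block is at (358,200), its leg base at (371,178) and tip at (377,71), with the bow to the left. It has been knocked about 25 mm from where it was, so I'll compute its pose from here.

```bash
python3 - <<'E'
from h import *
from cell import r,viewer
z=np.load("w6.npz");K_,T_=z["K"],z["T"]
a=cv2.imread("pics/w6.png"); g=a.max(axis=2)
m=(g<38).astype(np.uint8)[165:235,330:390]
n,l,s,ce=cv2.connectedComponentsWithStats(m); i=1+np.argmax(s[1:,4]); print("blk",s[i],ce[i]+[330,165])
p=np.argwhere(l==i)[:,::-1].astype(np.float32)+[330,165]; print(cv2.minAreaRect(p.astype(np.float32)))
# leg: brightness ridge per row
pts=[]
for v in range(76,172,4):
    row=g[v,362:388].astype(float); row=np.clip(row-np.median(row)-12,0,None)
    pts.append((362+(row*np.arange(26)).sum()/max(row.sum(),1e-9),v,row.max()))
print([(round(u,1),v,int(b)) for u,v,b in pts])
q=np.array([(u,v) for u,v,b in pts if b>10 and 366<u<380]); f=np.polyfit(q[:,1],q[:,0],1); rs=q[:,0]-np.polyval(f,q[:,1]); q=q[abs(rs)<1]; f=np.polyfit(q[:,1],q[:,0],1)
print("tip col profile",g[62:84,377].tolist())
tip=back([np.polyval(f,70.5),70.5],K_,T_,5)[0]; bs=back([np.polyval(f,178),178],K_,T_,5)[0]
print(tip,bs); d=(tip-bs)[:2]; yaw=np.arctan2(d[1],d[0]); print("clip yaw",yaw)
c=tip-tf(0,0,yaw)([[115,-9,5]])[0]; print("clip origin from leg",c)
print("leg len from block front: ", np.linalg.norm(d))
def blk(w):
    P=np.array([[sx*20,sy*14,zz] for sx in(-1,1) for sy in (-1,1) for zz in (0,22)]); return cv2.minAreaRect(proj(tf(*w)(P),K_,T_).astype(np.float32)),proj(tf(*w)(P),K_,T_)
h=cv2.convexHull(blk((c[0],c[1],yaw))[1].astype(np.float32)); mm=cv2.moments(h); print("pred blk",mm['m10']/mm['m00'],mm['m01']/mm['m00'],h[:,0].min(0),h[:,0].max(0))
E
```

```text
blk [  13   14   31   42 1175] [357.86808511 199.40255319]
((357.9120788574219, 199.49484252929688), (29.126123428344727, 41.63391876220703), 3.3664605617523193)
[(np.float64(376.3), 76, 36), (np.float64(376.2), 80, 36), (np.float64(384.0), 84, 27), (np.float64(383.0), 88, 31), (np.float64(375.5), 92, 14), (np.float64(375.1), 96, 14), (np.float64(374.8), 100, 12), (np.float64(374.5), 104, 12), (np.float64(374.2), 108, 12), (np.float64(373.8), 112, 13), (np.float64(373.5), 116, 11), (np.float64(373.3), 120, 11), (np.float64(371.9), 124, 13), (np.float64(372.6), 128, 14), (np.float64(372.4), 132, 13), (np.float64(371.8), 136, 14), (np.float64(371.6), 140, 13), (np.float64(371.3), 144, 13), (np.float64(370.8), 148, 11), (np.float64(370.6), 152, 12), (np.float64(370.1), 156, 13), (np.float64(369.8), 160, 14), (np.float64(369.4), 164, 13), (np.float64(369.4), 168, 10)]
tip col profile [152, 151, 150, 149, 146, 145, 148, 159, 174, 182, 190, 193, 192, 192, 191, 192, 191, 189, 188, 183, 166, 146]
[666.19047322 -49.25091573   5.        ] [ 661.89507551 -141.84690807    5.        ]
clip yaw 1.524440966415551
clip origin from leg [ 651.87118371 -163.71033189    0.        ]
leg len from block front:  92.69556752291402
pred blk 358.33856333873524 202.34222718372155 [341.32565 178.68051] [376.04974 226.20578]
```

```bash
python3 - <<'E'
from h import *
from cell import r,viewer
o=r.get_obs(); p=o['eef_pos']; print(p)
plan(o,[[(652,-163,300,-.046)],[(652,-163,177,-.046)]])
E
```

```text
[ 619.70442578 -171.06608848  379.8277763 ]
0 7.98 0.81 3.23 0.043
1 12.3 -0.01 0.01 -0.0
```

{"op": "step_arm", "data": {"plan": "0.3 0.1 0.3 0;1.2 0.3 1 0.01;2.5 0.5 1.8 0.02;4 0.7 2.5 0.03;5.5 0.7 3 0.043;6.8 0.7 3.2 0.043;7.6 0.7 3.23 0.043;8 0.7 3.23 0.043;8 0.7 3.23 0.043;8 0.7 3.23 0.043", "squeeze": 90}}

```text
time_s: 58.15
eef_pos: [651.8, -164.1, 300.4]
eef_rot: [-2.778, 1.571, -2.824]
force: [0.1, 0.4, 0.3]
gripper_width: 85.4
```

{"op": "step_arm", "data": {"plan": "1 0 0 0;2.7 0 0 0;4.7 0 0 0;6.7 0 0 0;8.7 0 0 0;10.3 0 0 0;11.4 0 0 0;12 0 0 0;12.2 0 0 0;12.2 0 0 0"}}

```text
time_s: 58.98
eef_pos: [652.1, -164.2, 178.5]
eef_rot: [-0.246, 1.57, -0.292]
force: [0.9, 0.1, 0.3]
gripper_width: 85.2
```

```bash
python3 - <<'E'
from h import *
from cell import r,viewer
o=r.get_obs(); p=o['eef_pos']; print(p,o['force'],o['dq'].round(3))
plan(o,[[(652,-163,178,-.046)]])
E
```

```text
[ 652.07039766 -164.15020697  178.53028564] [0.90312843 0.07455788 0.34675401] [ 0.001 -0.013  0.023  0.006 -0.001  0.001]
0 0.05 0.11 -0.01 -0.0
```

Close, let it settle, and read the grip.

{"op": "step_arm", "data": {"plan": "0 0.1 0 0;0 0.1 0 0;0 0.1 0 0;0 0.1 0 0;0 0.1 0 0;0 0.1 0 0;0 0.1 0 0;0 0.1 0 0;0 0.1 0 0;0 0.1 0 0"}}

```text
time_s: 59.82
eef_pos: [652.0, -163.1, 178.2]
eef_rot: [2.89, 1.571, 2.844]
force: [0.5, 0.3, -0.3]
gripper_width: 85.6
```

{"op": "step_arm", "data": {"plan": "0 0 0 0;0 0 0 0;0 0 0 0;0 0 0 0;0 0 0 0;0 0 0 0;0 0 0 0;0 0 0 0;0 0 0 0;0 0 0 0", "jaw": 1}}

```text
time_s: 60.65
eef_pos: [652.2, -163.2, 178.7]
eef_rot: [-0.338, 1.57, -0.384]
force: [0.3, 0.1, 3.0]
gripper_width: 25.8
```

```bash
python3 - <<'E'
from h import *
from cell import r,viewer
o=r.get_obs(); p=o['eef_pos']; M,_=pose_tool(o); print(p,o['force'],o['gripper_width'],o['eef_rot'],M.round(3))
v=np.load("cradle.npy"); print("cradle",v,"jaw yaw",np.arctan2(M[1,2],M[0,2]))
def W(x,y,z): return tf(*v)([[x,y,z]])[0]
b=v[2]+np.pi/2
# clip x = -cradle x ; TCP over block centre; leg at cradle y +9 from the block centre
z=p[2]+67
w0=W(115+115+40+0,-80-9,330)
plan(o,[[(p[0],p[1],330,-.046)],[(*w0,b)],[(*w0[:2],z,b)]]); print(w0,z)
E
```

```text
[ 652.17519701 -163.151211    178.68442878] [0.27802309 0.09810272 2.9930297 ] 25.82143321826501 [-0.3376773   1.57011024 -0.38367668] [[ 0.001  0.046  0.999]
 [-0.     0.999 -0.046]
 [-1.    -0.     0.001]]
cradle [563.74366635 154.56239647  -1.73353522] jaw yaw -0.045999305675636294
0 -15.13 -0.0 0.01 0.0
1 -0.02 5.55 -22.28 0.117
2 8.43 -0.0 -0.0 -0.0
[432.17379479 -97.45023991 330.        ] 245.68442878077528
```

{"op": "step_arm", "data": {"plan": "-0.5 0 0 0;-1.5 0 0 0;-3.5 0 0 0;-6 0 0 0;-9 0 0 0;-11.5 0 0 0;-13.5 0 0 0;-14.7 0 0 0;-15.1 0 0 0;-15.1 0 0 0"}}

```text
time_s: 61.48
eef_pos: [652.3, -163.2, 330.6]
eef_rot: [-0.315, 1.569, -0.361]
force: [-0.2, -0.3, -1.7]
gripper_width: 25.7
```

{"op": "step_arm", "data": {"plan": "0 0.2 -0.8 0;0 0.6 -2.4 0.01;0 1.2 -4.7 0.03;0 1.9 -7.6 0.05;0 2.7 -10.8 0.07;0 3.5 -14 0.09;0 4.3 -17 0.11;0 4.9 -19.5 0.117;0 5.3 -21.4 0.117;0 5.55 -22.28 0.117"}}

```text
time_s: 62.32
eef_pos: [429.2, -96.4, 326.9]
eef_rot: [2.959, 1.565, 2.796]
force: [0.1, 0.3, -1.5]
gripper_width: 26.2
```

{"op": "step_arm", "data": {"plan": "0.3 0 0 0;1 0 0 0;2.2 0 0 0;3.6 0 0 0;5 0 0 0;6.2 0 0 0;7 0 0 0;7.4 0 0 0;7.4 0 0 0;7.4 0 0 0"}}

```text
time_s: 63.15
eef_pos: [432.2, -97.5, 255.3]
eef_rot: [2.573, 1.571, 2.41]
force: [-0.0, -0.9, -0.7]
gripper_width: 26.0
```

```bash
python3 - <<'E'
from h import *
from cell import r,viewer
o=r.get_obs(); p=o['eef_pos']; print(p,cr(p),o['gripper_width'],o['force'],o['dq'].round(3))
v=np.load("cradle.npy")
d=viewer.read_camera("wrist"); I=d["color"][:,:,::-1]
K_,T_=d["camera_matrix"],d["pose"]; np.savez("w7.npz",K=K_,T=T_)
print("pin top/hole/base",proj(tf(*v)([[115,-80,106],[128,-80,72],[115,-80,8]]),K_,T_).round(1).tolist())
x,y=cr(p); zz=p[2]-178.7
print("tip",proj(tf(*v)([[x-115,y+9,zz+5],[x-20,y+9,zz+5]]),K_,T_).round(1).tolist())
cv2.imwrite("pics/w7.png",I)
cv2.imwrite("pics/w7c.png",cv2.resize(I[0:300,200:440],(800,1000))[:,:] if 0 else cv2.resize(I[0:300,160:480],(640,600),interpolation=cv2.INTER_CUBIC))
E
```

```text
[432.22215649 -97.45322006 255.2676247 ] [269.99510513 -88.95179444] 25.975289126638575 [-0.04302852 -0.85067103 -0.74665595] [ 0.001 -0.013  0.017  0.003  0.     0.001]
pin top/hole/base [[362.6, -203.9], [351.2, -69.6], [342.3, -35.9]]
tip [[351.6, 11.2], [346.4, 267.5]]
```

View pics/w7c.png

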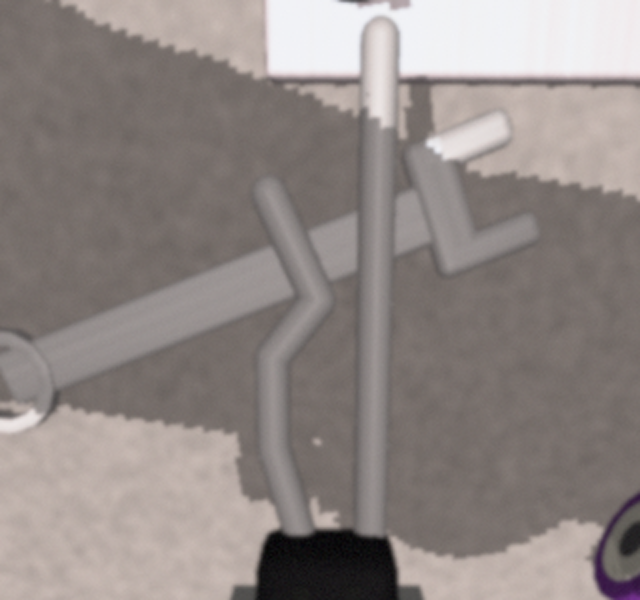

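Wrist view: clip held straight, leg base at about (345.5,267) and tip at (350,9) in full-image pixels, within 1 to 2 px of the prediction. The pin is out of view, so I'll back off to see it.

{"op": "step_arm", "data": {"plan": "0 -0.5 0 0;0 -1.5 0 0;0 -3.2 0 0;0 -5.2 0 0;0 -7.4 0 0;0 -9.5 0 0;0 -11.3 0 0;0 -12.5 0 0;0 -13 0 0;0 -13 0 0"}}

```text
time_s: 64.03
eef_pos: [410.7, -226.9, 255.7]
eef_rot: [-0.555, 1.57, -0.72]
force: [-0.4, -0.4, -1.2]
gripper_width: 25.8
```

{"op": "step_arm", "data": {"plan": "0 0 0 0;0 0 0 0;0 0 0 0;0 0 0 0;0 0 0 0;0 0 0 0;0 0 0 0;0 0 0 0;0 0 0 0;0 0 0 0"}}

```text
time_s: 64.87
eef_pos: [410.9, -225.7, 255.3]
eef_rot: [-1.007, 1.571, -1.17]
force: [-0.1, 0.5, -1.8]
gripper_width: 25.8
```

```bash
python3 - <<'E'
from h import *
from cell import r,viewer
o=r.get_obs(); p=o['eef_pos']; M,_=pose_tool(o); print(p,cr(p),o['gripper_width'],o['dq'].round(3),np.arctan2(M[1,2],M[0,2]))
v=np.load("cradle.npy")
d=viewer.read_camera("wrist"); I=d["color"][:,:,::-1]
K_,T_=d["camera_matrix"],d["pose"]; np.savez("w8.npz",K=K_,T=T_)
Q=[(115,-80,106),(115,-93,106),(115,-67,106),(128,-80,72),(115,-93,40),(115,-67,40),(115,-80,8)]
for q in Q: print(q,proj(tf(*v)([q]),K_,T_)[0].round(1))
x,y=cr(p); zz=p[2]-178.7
print("tip",proj(tf(*v)([[x-115,y+9,zz+5],[x-20,y+9,zz+5]]),K_,T_).round(1).tolist())
cv2.imwrite("pics/w8.png",I)
cv2.imwrite("pics/w8c.png",cv2.resize(I[0:150,250:450],(800,600),interpolation=cv2.INTER_CUBIC))
E
```

```text
[ 410.90592806 -225.66743306  255.32428977] [399.9689403  -89.21291562] 25.84679115964092 [-0.002 -0.001  0.001  0.001 -0.003 -0.   ] -0.16300544709440978
(115, -80, 106) [  395.  -1452.4]
(115, -93, 106) [  300.8 -1452.5]
(115, -67, 106) [  489.2 -1452.3]
(128, -80, 72) [ 364.6 -731.2]
(115, -93, 40) [ 313.  -573.8]
(115, -67, 40) [ 396.5 -573.8]
(115, -80, 8) [ 348.  -425.2]
tip [[351.5, 11.2], [346.3, 267.5]]
```

View pics/w8c.png

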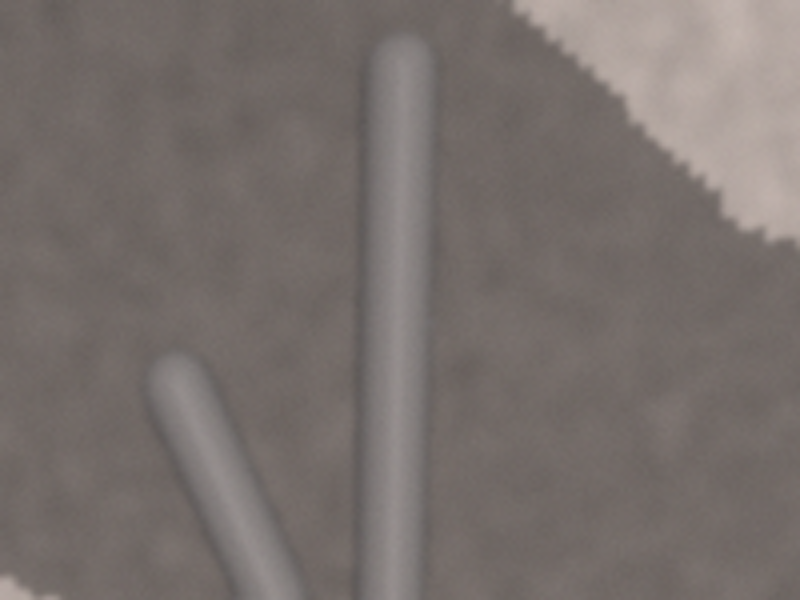

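I moved the wrong way: the pin left the picture, and this view shows only the straight leg at (350,10). I'll work out a vantage point that keeps the pin in frame.

```bash
python3 - <<'E'
from h import *
from cell import r
o=r.get_obs(); p=o['eef_pos']
v=np.load("cradle.npy"); z=np.load("w8.npz"); K_,T_=z["K"],z["T"]
for x,y,h in [(200,-150,380),(170,-150,380),(200,-89,380),(200,-140,420)]:
    w=tf(*v)([[x,y,h]])[0]; T2=T_.copy(); T2[:3,3]+=w-p
    print((x,y,h),proj(tf(*v)([(115,-80,106),(115,-93,106),(115,-67,106),(128,-80,72),(115,-80,8)]),K_,T2).round(0).tolist())
b=v[2]+np.pi/2
plan(o,[[(*tf(*v)([[300,-150,380]])[0],b)],[(*tf(*v)([[170,-150,380]])[0],b)]])
E
```

```text
(200, -150, 380) [[435.0, 113.0], [414.0, 113.0], [455.0, 113.0], [419.0, 133.0], [402.0, 116.0]]
(170, -150, 380) [[430.0, 161.0], [411.0, 161.0], [450.0, 161.0], [416.0, 174.0], [400.0, 151.0]]
(200, -89, 380) [[338.0, 113.0], [318.0, 113.0], [359.0, 113.0], [336.0, 133.0], [334.0, 116.0]]
(200, -140, 420) [[405.0, 115.0], [388.0, 115.0], [423.0, 115.0], [395.0, 132.0], [384.0, 117.0]]
0 -12.47 10.0 -6.08 -0.0
1 0.0 13.0 -0.01 -0.0
```

{"op": "step_arm", "data": {"plan": "-1 0 0 0;-3 0.3 -0.2 0;-5.5 1.5 -0.6 0;-8 4 -1.2 0;-10.2 7 -2 0;-11.7 10.5 -2.8 0;-12.5 14 -3.5 0;-12.5 17 -4 0;-12.5 19.2 -4.1 0;-12.5 20 -4.1 0"}}

```text
time_s: 65.75
eef_pos: [402.6, -19.2, 381.8]
eef_rot: [0.492, 1.568, 0.332]
force: [-0.4, -0.8, -1.5]
gripper_width: 26.0
```

{"op": "step_arm", "data": {"plan": "0 0 0 0;0 0 0 0;0 0 0 0;0 0 0 0;0 0 0 0;0 0 0 0;0 0 0 0;0 0 0 0;0 0 0 0;0 0 0 0"}}

```text
time_s: 66.58
eef_pos: [402.9, -21.7, 380.3]
eef_rot: [2.941, 1.571, 2.777]
force: [0.6, -0.1, -0.8]
gripper_width: 26.1
```

```bash
python3 - <<'E'
from h import *
from cell import r,viewer
o=r.get_obs(); p=o['eef_pos']; M,_=pose_tool(o); print(p,cr(p),o['gripper_width'],o['dq'].round(3),np.arctan2(M[1,2],M[0,2]))
v=np.load("cradle.npy")
d=viewer.read_camera("wrist"); I=d["color"][:,:,::-1]
K_,T_=d["camera_matrix"],d["pose"]; np.savez("w9.npz",K=K_,T=T_)
C=I.copy()
Q=[(115,-80,106),(115,-93,106),(115,-67,106),(128,-80,106),(102,-80,106)]
for q in Q: print(q,proj(tf(*v)([q]),K_,T_)[0].round(1))
x,y=cr(p); zz=p[2]-178.7
print("tip",proj(tf(*v)([[x-115,y+9,zz+5],[x-20,y+9,zz+5]]),K_,T_).round(1).tolist())
cv2.imwrite("pics/w9.png",I)
cv2.imwrite("pics/w9c.png",cv2.resize(I[0:210,240:520],(800,600),interpolation=cv2.INTER_CUBIC))
E
```

```text
[402.89929231 -21.74247816 380.28381925] [ 200.03564697 -130.15399119] 26.09369028875609 [ 0.002  0.     0.001 -0.     0.001 -0.   ] -0.16316817257593638
(115, -80, 106) [403.3 112.7]
(115, -93, 106) [382.8 112.8]
(115, -67, 106) [423.8 112.7]
(128, -80, 106) [402.  134.1]
(102, -80, 106) [404.7  90.6]
tip [[351.5, 11.2], [346.3, 267.5]]
```

View pics/w9c.png

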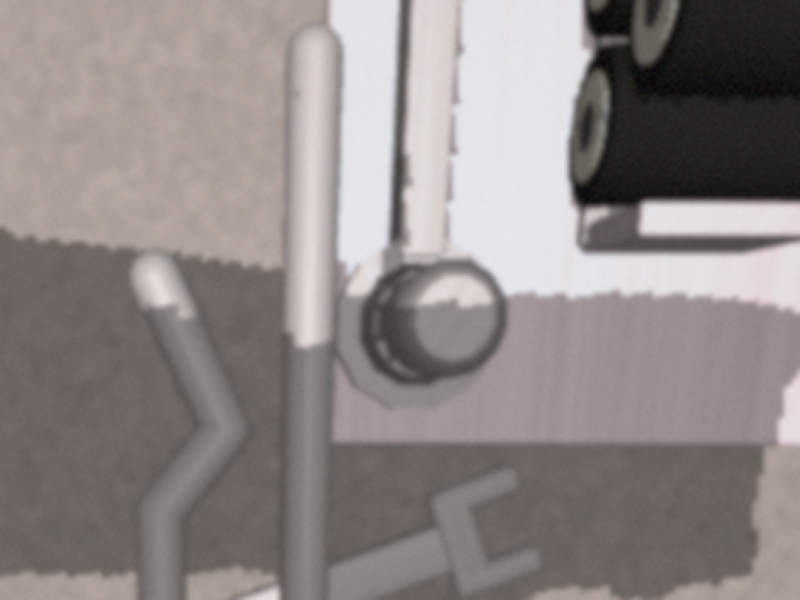

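The picture shows the keeper's eye round the pin. The pin's top is at about (452,319) in the crop, or full (398,112); I predicted (403,113). I'll refine the cradle pose from this closer view.

```bash
python3 - <<'E'
from h import *
z=np.load("w9.npz"); K_,T_=z["K"],z["T"]; v=np.load("cradle.npy")
I=cv2.imread("pics/w9.png"); s=800/280
P=np.array([(115,-80,105),(63,-32,32),(150,-103.4,6.2),(150,20,6.2)],float)
uv=np.array([(452,319),(592,130),(330,443),(775,443)])/s+[240,0]
pr=proj(tf(*v)(P),K_,T_); print("obs",uv.round(1).tolist(),"pred",pr.round(1).tolist())
# hough circle for pin top
g=cv2.cvtColor(cv2.resize(I[80:145,360:430],None,fx=8,fy=8,interpolation=cv2.INTER_CUBIC),cv2.COLOR_BGR2GRAY)
for pa in (30,20):
    c=cv2.HoughCircles(g,cv2.HOUGH_GRADIENT,1,30,param1=80,param2=pa,minRadius=90,maxRadius=190)
    if c is not None: print([(round(a/8+360,1),round(b/8+80,1),round(r_/8,1)) for a,b,r_ in c[0][:5]])
for pts in ([0],[0,1]):
  f=least_squares(lambda w:np.r_[(proj(tf(*w)(P[pts]),K_,T_)-uv[pts]).ravel(),((w-v)/[2,2,.01])*.5],v); print(pts,f.x,(f.x-v).round(3),f.fun.round(2))
# plate edge: row of edge at several columns
for c in (370,400,430,460,490,505):
    col=cv2.GaussianBlur(I,(3,3),0).max(axis=2)[140:170,c].astype(int); k=np.argmin(np.diff(col)); print(c,140+k+.5,end='; ')
E
```

```text
obs [[398.2, 111.6], [447.2, 45.5], [355.5, 155.0], [511.2, 155.0]] pred [[403.0, 112.8], [448.9, 45.6], [352.7, 156.3], [486.0, 156.2]]
[0] [561.53847842 155.06731973  -1.74028061] [-2.205  0.505 -0.007] [ 0.09  0.01 -0.55  0.13 -0.34]
[0, 1] [562.77867833 154.18288564  -1.74941034] [-0.965 -0.38  -0.016] [ 0.61 -0.11 -0.71  0.08 -0.24 -0.09 -0.79]
370 154.5; 400 154.5; 430 154.5; 460 154.5; 490 154.5; 505 154.5;
```

{"op": "step_arm", "data": {"plan": "0 0.2 0.5 0;0 0.5 1.4 0;0.5 0.8 2.5 0;1.5 1 3.4 0;3 1 4 0;4.7 1 4.1 0;6.3 1 4.1 0;7.6 1 4.1 0;8.3 1 4.1 0;8.5 1 4.1 0"}}

```text
time_s: 67.47
eef_pos: [444.7, -18.2, 292.9]
eef_rot: [3.104, 1.567, 2.941]
force: [-0.4, 0.0, -0.6]
gripper_width: 25.9
```

{"op": "step_arm", "data": {"plan": "0 0 0 0;0 0 0 0;0 0 0 0;0 0 0 0;0 0 0 0;0 0 0 0;0 0 0 0;0 0 0 0;0 0 0 0;0 0 0 0"}}

```text
time_s: 68.3
eef_pos: [445.0, -18.5, 295.3]
eef_rot: [-2.828, 1.571, -2.991]
force: [-0.4, -0.1, -2.1]
gripper_width: 25.7
```

```bash
python3 - <<'E'
from h import *
from cell import r,viewer
o=r.get_obs(); p=o['eef_pos']; print(p,cr(p),o['gripper_width'],o['force'])
v=np.load("cradle.npy")
d=viewer.read_camera("wrist"); I=d["color"][:,:,::-1]
K_,T_=d["camera_matrix"],d["pose"]; np.savez("w10.npz",K=K_,T=T_)
for q in [(115,-80,106),(115,-93,103),(115,-67,103)]: print(q,proj(tf(*v)([q]),K_,T_)[0].round(1))
x,y=cr(p); zz=p[2]-178.7
print("leg",proj(tf(*v)([[x-115,y+9,zz+5],[115,y+9,zz+5],[x-20,y+9,zz+5]]),K_,T_).round(1).tolist())
cv2.imwrite("pics/w10.png",I)
cv2.imwrite("pics/w10c.png",cv2.resize(I[0:240,220:480],(650,600),interpolation=cv2.INTER_CUBIC))
E
```

```text
[444.95518868 -18.45066982 295.28773216] [189.9733726  -89.18711363] 25.685192856931124 [-0.38865713 -0.07810535 -2.12096712]
(115, -80, 106) [346.9 131.7]
(115, -93, 103) [316.1 131.6]
(115, -67, 103) [376.9 131.5]
leg [[351.5, 11.2], [349.0, 132.4], [346.3, 267.5]]
```

View pics/w10c.png

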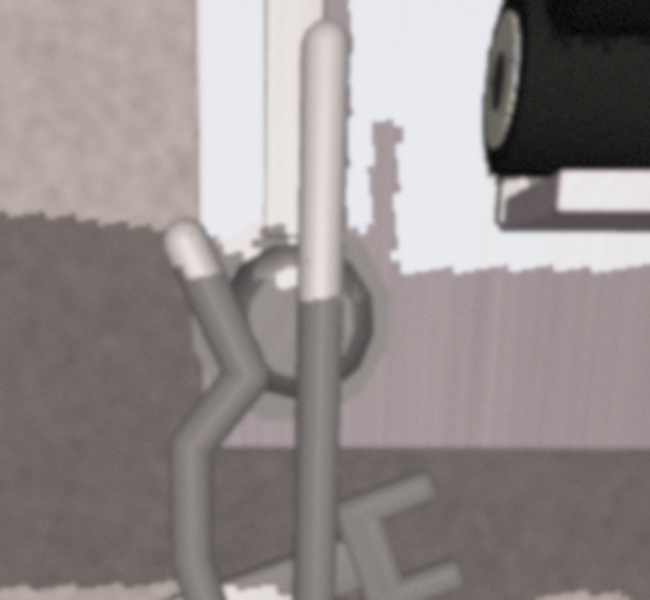

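Wrist view: leg centre at full column 348 at the pin's row. The pin circle's right edge, top and bottom give its centre as about (339,128), so the pin is about 3 mm further to cradle −y than I modelled. I'll back off, shift by 2.4 mm and lower to hole height.

{"op": "step_arm", "data": {"plan": "0 -0.4 0 0;0 -1.2 -0.1 0;0 -2.4 -0.2 0;0 -3.9 -0.24 0;0 -5.4 -0.24 0;0 -6.7 -0.24 0;0 -7.6 -0.24 0;0 -8 -0.24 0;0 -8 -0.24 0;0 -8 -0.24 0"}}

```text
time_s: 69.18
eef_pos: [429.6, -97.1, 295.3]
eef_rot: [1.761, 1.57, 1.597]
force: [-0.8, 1.1, -0.4]
gripper_width: 25.5
```

{"op": "step_arm", "data": {"plan": "0.2 0 0 0;0.7 0 0 0;1.5 0 0 0;2.5 0 0 0;3.4 0 0 0;4.2 0 0 0;4.7 0 0 0;4.95 0 0 0;4.95 0 0 0;4.95 0 0 0"}}

```text
time_s: 70.02
eef_pos: [429.7, -97.0, 245.8]
eef_rot: [-0.062, 1.571, -0.225]
force: [-0.4, -0.2, -1.7]
gripper_width: 25.4
```

{"op": "step_arm", "data": {"plan": "0 0 0 0;0 0 0 0;0 0 0 0;0 0 0 0;0 0 0 0;0 0 0 0;0 0 0 0;0 0 0 0;0 0 0 0;0 0 0 0"}}

```text
time_s: 70.85
eef_pos: [429.6, -97.0, 245.8]
eef_rot: [2.364, 1.571, 2.201]
force: [0.9, -0.5, -1.4]
gripper_width: 25.7
```

```bash
python3 - <<'E'
from h import *
from cell import r,viewer
o=r.get_obs(); p=o['eef_pos']; M,_=pose_tool(o); print(p,cr(p),o['gripper_width'],o['force'],o['moment'],M[2].round(4))
d=viewer.read_camera("scene"); I=d["color"][:,:,::-1]; v=np.load("cradle.npy")
x,y=cr(p); zz=p[2]-178.7
print("scene tip,hole",proj(tf(*v)([[x-115,y+9,zz+5],[x-20,y+9,zz+5],[115,-83,72],[115,-83,106]]),d["camera_matrix"],d["pose"]).round(1).tolist())
cv2.imwrite("pics/s10.png",I)
E
```

```text
[429.62500761 -97.00053974 245.78682844] [269.96919997 -91.58797174] 25.720643511597938 [ 0.91327844 -0.51073196 -1.36047986] [-0.07262788  0.00333178 -0.05559739] [-1.  0. -0.]
scene tip,hole [[373.1, 264.0], [349.1, 245.6], [383.9, 272.1], [384.9, 262.2]]
```

{"op": "step_arm", "data": {"plan": "0 0.3 0 0;0 0.7 0 0;0 1.1 0 0;0 1.5 0 0;0 1.9 0 0;0 2.3 0 0;0 2.6 0 0;0 2.9 0 0;0 3.2 0 0;0 3.5 0 0"}}

```text
time_s: 71.73
eef_pos: [435.4, -62.1, 245.8]
eef_rot: [-0.037, 1.571, -0.2]
force: [-0.1, 0.1, -1.0]
gripper_width: 26.0
```

{"op": "step_arm", "data": {"plan": "0 0.1 0 0;0 0.2 0 0;0 0.3 0 0;0 0.4 0 0;0 0.5 0 0;0 0.6 0 0;0 0.7 0 0;0 0.7 0 0;0 0.7 0 0;0 0.7 0 0"}}

```text
time_s: 72.57
eef_pos: [436.4, -55.6, 245.8]
eef_rot: [-1.765, 1.571, -1.928]
force: [-0.6, -0.0, -1.3]
gripper_width: 26.1
```

```bash
python3 - <<'E'
from h import *
from cell import r
o=r.get_obs(); p=o['eef_pos']; M,_=pose_tool(o); print(p,cr(p),o['gripper_width'],o['force'],"tool",(M.T@o['force']).round(1),o['moment'])
E
```

```text
[436.43499485 -55.59281486 245.80714962] [228.00522156 -91.57690554] 26.086770472336156 [-0.5685115  -0.00855695 -1.26729981] tool [ 1.3 -0.1 -0.6] [-0.04250121  0.00692272 -0.00902479]
```

The tip is in the hole with no force. Continuing.

{"op": "step_arm", "data": {"plan": "0 0.3 0 0;0 0.7 0 0;0 1.1 0 0;0 1.5 0 0;0 1.9 0 0;0 2.2 0 0;0 2.5 0 0;0 2.8 0 0;0 3 0 0;0 3.2 0 0"}}

```text
time_s: 73.4
eef_pos: [441.6, -23.8, 245.8]
eef_rot: [-2.115, 1.57, -2.277]
force: [-1.3, 0.0, -1.0]
gripper_width: 26.2
```

```bash
python3 - <<'E'
from h import *
from cell import r
o=r.get_obs(); p=o['eef_pos']; M,_=pose_tool(o); print(p,cr(p),o['gripper_width'],o['force'],"tool",(M.T@o['force']).round(1),o['moment'])
E
```

```text
[441.59435888 -23.7856536  245.7889326 ] [195.78239317 -91.6391554 ] 26.165458948486172 [-1.32909084  0.04158744 -0.98856596] tool [ 1.  -0.2 -1.3] [-0.23706483  0.2457318  -0.00042023]
```

{"op": "step_arm", "data": {"plan": "0 0.2 0 0;0 0.4 0 0;0 0.6 0 0;0 0.8 0 0;0 1 0 0;0 1.2 0 0;0 1.4 0 0;0 1.6 0 0;0 1.6 0 0;0 1.6 0 0"}}

```text
time_s: 74.23
eef_pos: [443.5, -7.3, 245.1]
eef_rot: [2.344, 1.566, 2.182]
force: [-3.2, 3.5, -1.2]
gripper_width: 26.2
```

{"op": "step_arm", "data": {"plan": "0 0.2 0 0;0 0.4 0 0;0 0.6 0 0;0 0.8 0 0;0 1 0 0;0 1.2 0 0;0 1.4 0 0;0 1.5 0 0;0 1.5 0 0;0 1.5 0 0"}}

```text
time_s: 75.07
eef_pos: [447.0, 6.6, 246.1]
eef_rot: [-0.036, 1.57, -0.199]
force: [-0.4, 0.7, -2.1]
gripper_width: 26.1
```

```bash
python3 - <<'E'
from h import *
from cell import r
o=r.get_obs(); p=o['eef_pos']; M,_=pose_tool(o); print(p,cr(p),o['gripper_width'],o['force'],"tool",(M.T@o['force']).round(1),o['moment'])
E
```

```text
[446.97859833   6.62435559 246.08264616] [164.90182194 -91.25313239] 26.07849153032918 [-0.36354611  0.65030271 -2.07890981] tool [ 2.1  0.6 -0.5] [-0.02152839  0.01696811 -0.02283439]
```

The force rose to about 5 N and fell away, which fits the bow springing over. Checking before release.

```bash
python3 - <<'E'
from h import *
from cell import r,viewer
d=viewer.read_camera("wrist"); I=d["color"][:,:,::-1]; cv2.imwrite("pics/w11.png",I)
s=viewer.read_camera("scene")["color"][:,:,::-1]
A=cv2.resize(I[0:300,180:480],(400,400)); B=cv2.resize(s[200:340,320:460],(400,400),interpolation=cv2.INTER_CUBIC)
cv2.imwrite("pics/f1.png",np.hstack([A,B]))
E
```

```text
(no output)
```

View pics/f1.png

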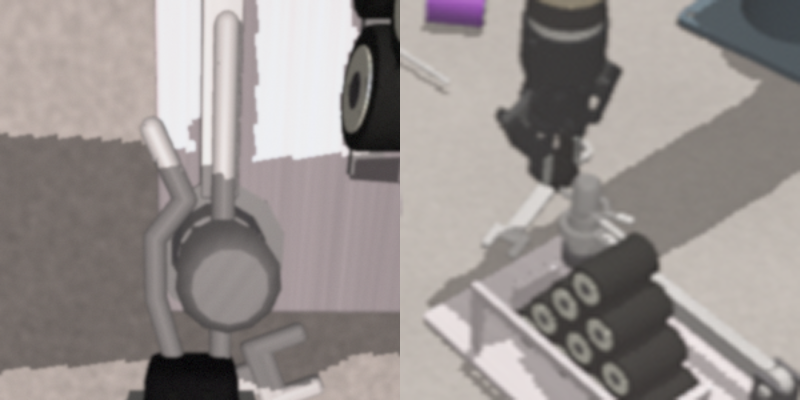

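The view shows the leg through the pin and out beyond it, tip at (227,20), with the bow closed round the pin at (228,285). I'll release and rise.

{"op": "step_arm", "data": {"plan": "0 0 0 0;0 0 0 0;0 0 0 0;0 0 0 0;0 0 0 0;0 0 0 0;0 0 0 0;0 0 0 0;0 0 0 0;0 0 0 0", "jaw": -1}}

```text
time_s: 76.0
eef_pos: [446.7, 6.6, 245.8]
eef_rot: [2.978, 1.571, 2.815]
force: [-0.1, 0.5, 0.6]
gripper_width: 85.5
```

{"op": "step_arm", "data": {"plan": "-0.3 0 0 0;-1 0 0 0;-2.5 0 0 0;-4.5 0 0 0;-7 0 0 0;-9.5 0 0 0;-12 0 0 0;-14 0 0 0;-15 0 0 0;-15 0 0 0"}}

```text
time_s: 76.83
eef_pos: [447.3, 6.5, 399.3]
eef_rot: [0.033, 1.565, -0.13]
force: [0.6, 0.2, -0.6]
gripper_width: 85.6
```

```bash
python3 - <<'E'
from h import *
from cell import r,viewer
o=r.get_obs(); p=o['eef_pos']; print(p,o['gripper_width'],o['force'])
I=viewer.read_camera("wrist")["color"][:,:,::-1]
t=viewer.read_camera("top")["color"][:,:,::-1]
A=cv2.resize(I[0:360,100:500],(444,400)); B=cv2.resize(t[170:310,110:250],(356,400),interpolation=cv2.INTER_CUBIC)
cv2.imwrite("pics/f2.png",np.hstack([A,B]))
a=cv2.imread("pics/top0.png")
# bystander check vs first top picture
df=cv2.absdiff(a,t).max(axis=2)
for n,(x,y,w,h) in dict(wrench=(258,255,30,85),screwdriver=(348,322,95,22),tape=(246,124,50,48),flange=(318,122,40,36)).items():
    print(n,(df[y:y+h,x:x+w]>60).mean().round(3))
E
```

```text
[447.33420629   6.52045006 399.2514234 ] 85.6084561298145 [ 0.58081702  0.22462331 -0.58054418]
wrench 0.034
screwdriver 0.0
tape 0.0
flange 0.0
```

View pics/f2.png

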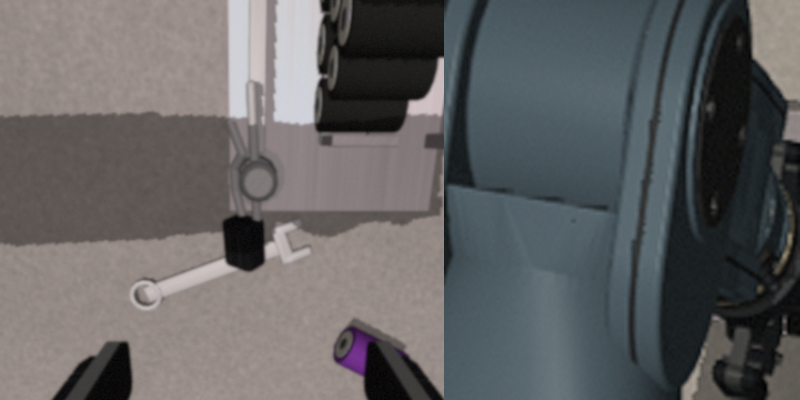

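The clip stays home on the pin, at (258,180), after release. The pyramid and keeper are in place, and the robot is clear. Handing in.

```bash
python3 -c "
from cell import r
print(r.close_job())"
```

```text
the job is handed in; nothing more can be done
None
```

The job is done and handed in at about 77 s of the 210 s allowed. I stacked all six loose rollers 3-2-1 on the cradle row, swung the keeper down to its stop, and pushed the clip through the pin from the outer side.

**Last checks:**
- **Pyramid:** a full view after the last roller showed it squarely stacked. The final picture shows only its pin-end edge, which looks undisturbed.
- **Keeper:** the fingertip stopped at 57 mm with about 17 N of reaction, and later pictures show the eye round the pin.
- **Clip:** the push force rose to about 5 N and then fell away. The pictures before and after release show the leg through the pin, the bow closed round it, and the clip staying put.
- **Robot:** open, raised clear, and feeling no contact force.
- **Bystanders:** the screwdriver, tape and flange look unchanged in the top view. About 3% of pixels changed in the wrench area. I put that down to the arm or its shadow, because the wrench looked in place in the wrist view.

**What disagreed:**
- The close-up wrist view put the pin about 3 mm further to cradle −y than my fit from the top camera. I shifted by 2.4 mm before inserting, and the leg went in without force.
- The clip had been knocked about 25 mm before I gripped it, so I measured its position again first.
- The arm blocked the top camera in my last picture of the cradle, so the final check there is from the wrist camera only.

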